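Slide the bottle carrier home into its bench bay

TASK

Slide the heavy, top-heavy bottle carrier across the bench into its parking bay, until it stands square between the two steel guide strips with its base gently brought fully home against the back stop, not rammed into it. Push it only on its blue base tub, low near the bench, so that it slides upright without rocking or being lifted; do not touch the glass bottles or the handle frame above the tub. Leave the jar, the screw cap and the beaker where they stand.

Things in the scene. Friction and masses are not known exactly. Their poses are not given: they have to be found in the camera images.
- crate: Two-bottle lab carrier, loose, 135 (x) x 180 (y) x 260 (z) mm, about 1.3 kg (+-20 %), weight well forward. Lower part: closed, slippery blue tub, a plain block 135 x 180 mm, upright faces, flat top, 85 mm high including 4 mm rubber feet (front pair set back 27 mm). Origin: centre of the underside, z up; +x goes into the bay first; the tub's -x part is a bare ledge 45 mm deep.
- push_face (a point): Point on the middle of the tub's -x face (180 mm wide, upright, flat, 67.5 mm from the crate's origin), 25 mm above the bench; same axes as the crate. Good place to push towards crate +x. Sliding takes roughly 7 to 18 N; pushed higher than about 50 mm above the bench the carrier may rock and tip forwards.
- bottles: What is fixed rigidly on the tub, from 85 mm up; not to be touched. At crate x = +17.5 mm: two amber bottles (80 mm across, red caps, top 224 mm up, at y = +-42 mm), two blue end posts (30 mm in x, 6 mm thick, at y = +-87 mm), black handle bar 18 mm thick, 251 mm up, along y. Nothing of it lies closer than 45 mm to the tub's -x face. Origin and axes are the crate's.
- bay: Steel parking bay fixed to the bench; place and heading vary. Origin on the bench, middle of a flat yellow-edged grey rectangle 135 x 180 mm; +x points in to the back stop. A crate that is home has its origin and axes on the bay's. At the start the crate stands 120 to 155 mm before it (-x), up to 20 mm sideways, turned up to 0.15 rad.
- back_stop (a point): Middle of the back stop's face, 67.5 mm from the bay's origin along bay +x, 30 mm up. The stop is a steel wall 230 mm wide (y), 14 mm thick, 60 mm high. Axes are the bay's.
- bay_mouth (a point): Middle of the bay's open mouth on the bench, at bay x = -34 mm. Guide strips 26 mm high, 10 mm thick: straight from x = -12 to +67 mm with inner faces at y = +-101 mm (11 mm play each side of the crate), flared outwards by 0.5 rad from x = -12 to -34 mm, mouth about 225 mm wide. No sill or floor plate; a crate that is home sticks out 33 mm. Axes are the bay's.
- jar: White plastic jar with white lid, 60 mm across, 95 mm high, loose, to the left (+y) of the bay. Origin at the centre of its underside. Leave it alone.
- cap: Blue screw cap, 44 mm across, 24 mm high, loose, right (-y) of the crate. Origin at the centre of its underside. Leave it alone.
- beaker: White beaker, 64 mm across, 85 mm high, loose, right (-y) of the bay. Origin at the centre of its underside. Leave it alone.

How it is judged:
At the end, for the whole second after the job is handed in: The crate stands upright and at rest on the bench in the bay: its base within 6 mm of the back stop, between the guide strips (within 16 mm of the middle), square to the bay within 0.06 rad (x of crate in the frame of bay between -0.006 and 0.005 m and y of crate in the frame of bay between -0.016 and 0.016 m and angle between the x axis of crate and the x axis of bay, either way round below 0.06 rad and angle between crate's own z axis and vertical below 0.03 rad and height (world z) of crate below 0.004 m and linear speed of crate below 0.01 m/s); the robot touches nothing.
It fails at once if the carrier rocked or tipped (leaned more than 0.10 rad) (angle between crate's own z axis and vertical above 0.1 rad).
It fails at once if the carrier was lifted off the bench (more than 10 mm) (height (world z) of crate above 0.01 m).
It fails at once if the robot touched the bottles or the handle frame (more than 1 N) (contact force between any of the fingers, the arm and bottles above 1 N).
It fails at once if the jar, the cap or the beaker was disturbed (moved more than 15 mm) (distance of any of jar, cap, beaker from where it was at the start of the episode above 0.015 m).
It fails at once if the carrier was rammed into the bay (pressed on it with more than 45 N) (contact force between crate and bay above 45 N).
It also fails if it takes over 54 s, if anything falls off the work surface, if the arm or the gripper's body presses on something with over 40 N, if the wrist force passes 120 N, or if a joint passes its speed limit or range.

ROBOT

A 6-joint arm with a two-finger parallel gripper is mounted at the origin on the work surface. World frame = base frame: x ahead of the robot, y to its left, z up, the work surface at z = 0. Lengths are in m, angles in rad, forces in N, time in s.
With the tool pointing down it reaches from about 0.35 to 0.85 m from the base axis. Payload 8.1 kg.
Tool frame: the origin (TCP) lies between the finger pads; the fingertips stand 8 mm ahead of it and the grasp point (between the pads) lies 11 mm behind it (robot.tip_reach is the y of the fingertips in the tool frame, in m); y points along the fingers, z is the direction in which the jaws open and shut, and the axes are right-handed (so a half turn about y gives the same grasp; the last joint's range is limited). The gripper opens to 93 mm and grips with 3 to 60 N. Pads are 15 mm wide; open, the fingers measure 128 mm over their backs; the gripper's body (75 mm by 188 mm) begins 65 mm behind the grasp point.
Start: joints at [-1.364, 0.13, 1.488, -0, 1.523, -0.085], TCP at [0.173, -0.575, 0.227] pointing down, gripper open.
Joint ranges: [-2.96, 2.96], [-0.89, 2.26], [0.02, 2.5], [-1.34, 4.48], [0, 2.73], [-2.66, 2.66]. Speed limits (rad/s): [2.39, 2.39, 2.79, 3.14, 3.14, 3.14].

INTERFACE

Orientations are given as a rotation vector (axis times angle).
In Python, from plant import robot gives the robot as it stands.
- The arm moves only by the tool carry_out, never from a script. Its argument "increments" is a list of rows, each an object with "linear": the shift along the tool's x, y, z in m, a list of three; "yaw": the turn about the tool's y in rad. A call has 1 to 5 rows; each row is the pose to reach, as a shift and turn from the pose measured when the call began, along the tool's axes at that moment; what a row does not reach only later rows make up. A row lasts 1/8 s, in which the tool goes at most 62.5 mm and 10.7 degrees, less where a joint would pass 70% of its speed; a pose out of reach is approached as far as the arm can. A call with a gripper value outside its range is refused whole. "gripper" is the opening, from 0 (shut) to 1 (fully open), set as the call begins (left out, the last holds). The fingers move at their own pace and stop on an object; "newtons" is the grip in N (left out, the last holds). Time passes only in rows, so rows that repeat a pose let the fingers close. It gives the time, the measured TCP pose, the force and the opening at its end, in the units of the state.
- robot.read_state(): the state, without advancing time (a new reading comes with each control period).
- robot.read_camera(name): name is "side" or "top"; returns the picture (420x560x3 uint8, blue, green, red); there is no depth.
- robot.camera_params(name): a dict with "fov_y" (degrees; the focal length in pixels is half the picture's height over the tangent of half this angle, whatever the lens; pixels are square), "cx", "cy" (the principal point, pixels), "R" (3x3) and "t" (3): a world point X has camera coordinates R X + t. Camera axes: x right, y down, z forward; pixel columns grow to the right and rows downward; lengths in m; the calibration is good to about 2 mm. A picture is of the moment at which its call begins. camera_params takes no time and is no camera call.
- robot.close_job(): hands the job in, once; it reports no verdict.
The state is a dict: "t": time; "q": joint angles; "dq": joint speeds; "joint_torque": joint torques, N m; "tool_pos": TCP position; "orientation": TCP orientation; "force": force on the tool from outside, world axes, zero at the start; "wrist_torque": the same for the moment, N m; "opening": finger opening in m.
Only numpy, scipy, OpenCV 4.12 (cv2) and the standard library are available. Lean on these libraries where they do the work, as an engineer would, in place of code of your own. Each camera call takes 0.05 s, during which the arm holds its last target.

## Working session

There is one attempt and no reset: what is moved stays moved. The work goes in short steps, Python scripts to look and compute and a tool call to move; the robot and the scene stay as the last step left them, time stands still between calls to the robot, and variables do not carry over. Pictures are saved under pics/ and viewed, and the job is handed in when it is done.

Besides the shell and the picture viewer there is one more tool, called after ">>>" as name(argument=value, ...) on one line, values as JSON. carry_out: Moves the arm, as the interface text tells. Its arguments: {"type":"object","properties":{"increments":{"type":"array","items":{"type":"object","properties":{"linear":{"type":"array","items":{"type":"number"}},"yaw":{"type":"number"}}}},"gripper":{"type":"number"},"newtons":{"type":"number"}},"required":["increments"]}

```bash
ls; mkdir -p pics
python3 - <<'E'
from plant import robot
import cv2
print(robot.read_state())
for n in("side","top"):
    print(n,robot.camera_params(n)); cv2.imwrite(f"pics/{n}0.png",robot.read_camera(n))
print(robot.tip_reach)
E
```

```text
pics
{'t': 0.0, 'q': array([-1.36440315e+00,  1.31158900e-01,  1.48926274e+00,  5.67891918e-06,
        1.52300148e+00, -8.53973131e-02]), 'dq': array([ 0.00056326, -0.00218076,  0.00065456, -0.00137244,  0.00054173,
       -0.0023384 ]), 'joint_torque': array([ 1.42466008e-03, -5.59844005e+01, -4.91753340e+01,  7.69097661e-02,
        3.52757424e-02, -1.25298811e-04]), 'tool_pos': array([ 0.17251223, -0.57408998,  0.22559787]), 'orientation': array([-0.30349996,  2.06664189, -2.06282814]), 'force': array([-0.44284628, -0.41457829, -0.46183632]), 'wrist_torque': array([ 0.04623929, -0.00864299, -0.02760923]), 'opening': 0.09315564536317314}
side {'fov_y': 42.63422253786977, 'cx': 283.3684893302309, 'cy': 213.9320868215275, 'R': array([[-0.73560307, -0.67736113, -0.00836814],
       [-0.48312102,  0.53324065, -0.69444113],
       [ 0.47484966, -0.5067902 , -0.71950086]]), 't': array([0.47984647, 0.27580606, 0.96043999])}
top {'fov_y': 53.1777804868012, 'cx': 280.0922051141142, 'cy': 210.6195707481727, 'R': array([[-0.04022632, -0.99917234, -0.00603893],
       [-0.97700637,  0.04059898, -0.20930904],
       [ 0.20938098, -0.00251966, -0.97783089]]), 't': array([0.08478703, 0.5807486 , 0.90056802])}
0.008
```

View pics/side0.png

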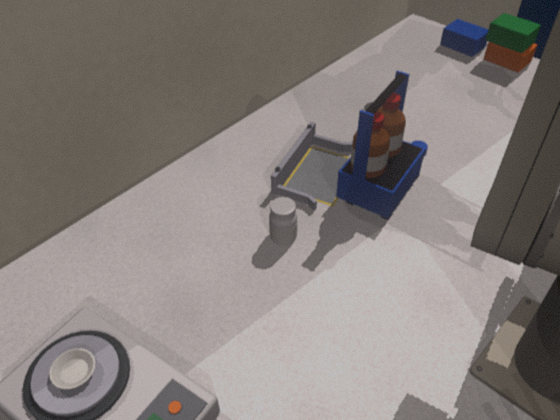

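View pics/top0.png

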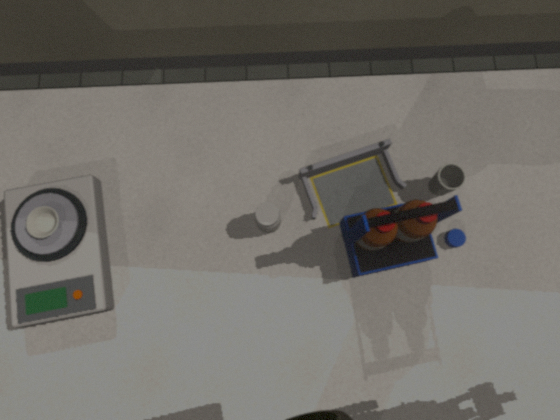

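The top view shows the bay around (350,185), the crate tub around (390,240), the jar at (268,218), the beaker at (448,180) and the cap at (455,238). I'll enlarge both views to get corners.

Run:
```python
import cv2
a=cv2.imread("pics/top0.png")[130:285,285:485]
a=cv2.convertScaleAbs(a,alpha=1.6,beta=10)
cv2.imwrite("pics/topz.png",cv2.resize(a,None,fx=3.8,fy=3.8,interpolation=cv2.INTER_CUBIC))
a=cv2.imread("pics/side0.png")[65:255,255:445]
a=cv2.convertScaleAbs(a,alpha=1.6,beta=10)
cv2.imwrite("pics/sidez.png",cv2.resize(a,None,fx=3,fy=3,interpolation=cv2.INTER_CUBIC))
```

```text
(no output)
```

View pics/topz.png

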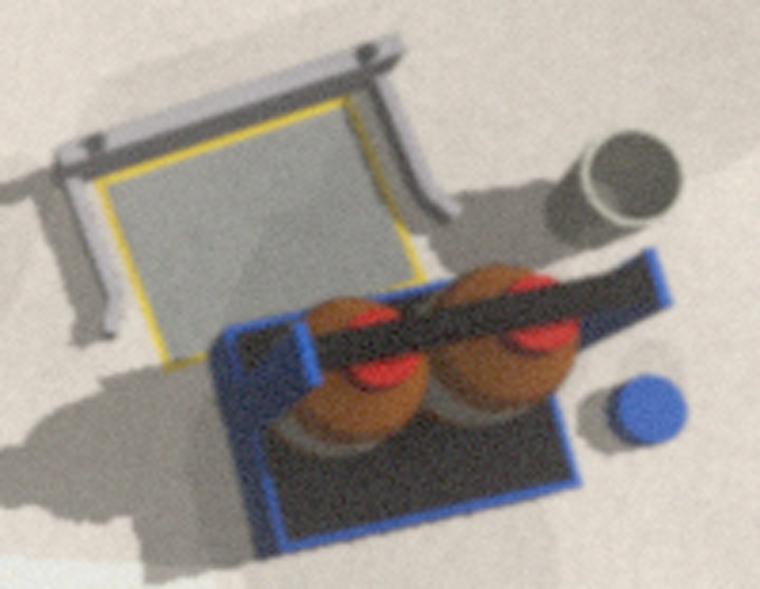

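View pics/sidez.png

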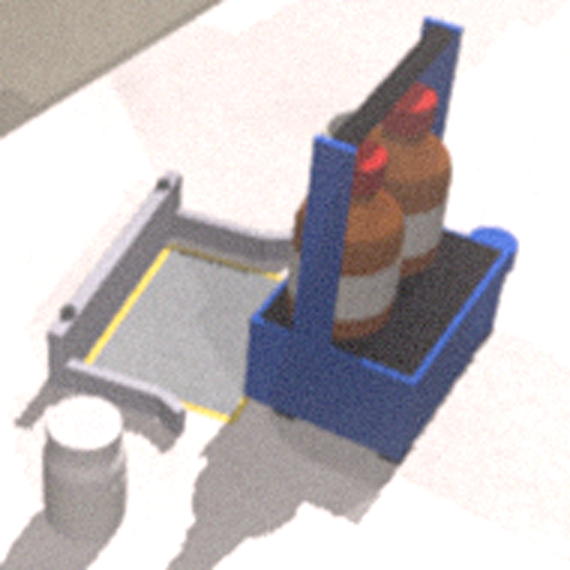

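```bash
cat > h.py <<'E'
import numpy as np, cv2
from scipy.spatial.transform import Rotation as Rot
def ray(P,uv,z,H=420):
    f=H/2/np.tan(np.radians(P["fov_y"])/2); R=np.array(P["R"]);t=np.array(P["t"])
    d=R.T@np.array([(uv[0]-P["cx"])/f,(uv[1]-P["cy"])/f,1.]); c=-R.T@t
    return c+d*(z-c[2])/d[2]
def unz(p,s,o): return [(p[0]+.5)/s-.5+o[0],(p[1]+.5)/s-.5+o[1]]
def fit(local,world):
    L=np.array(local);W=np.array(world)[:,:2];lm=L.mean(0);wm=W.mean(0)
    a=L-lm;b=W-wm
    th=np.arctan2((a[:,0]*b[:,1]-a[:,1]*b[:,0]).sum(),(a*b).sum())
    R=np.array([[np.cos(th),-np.sin(th)],[np.sin(th),np.cos(th)]])
    o=wm-R@lm; return o,th,(W-(o+L@R.T))
hx,hy=.0675,.09
C=dict(FL=(hx,hy),FR=(hx,-hy),RL=(-hx,hy),RR=(-hx,-hy))
E
python3 - <<'E'
from plant import robot
from h import *
np.set_printoptions(precision=4,suppress=True)
T=robot.camera_params("top");S=robot.camera_params("side")
t=lambda p,z:ray(T,unz(p,3.8,(285,130)),z)
s=lambda p,z:ray(S,unz(p,3,(255,65)),z)
def go(n,f,z,d):
    o,th,r=fit([C[k] for k in d],[f(p,z) for p in d.values()]); print(n,o,th,"\n",r*1000); return o,th
b=go("bay top",t,0,dict(FL=(100,182),FR=(348,100),RR=(425,278),RL=(168,367)))
b2=go("bay side",s,0,dict(FL=(88,362),FR=(168,246),RL=(232,420)))
c=go("crate top",t,.085,dict(FL=(218,332),RL=(283,550),RR=(580,485)))
c2=go("crate side",s,.085,dict(FL=(250,318),RL=(413,380),RR=(515,252)))
print("jar",t((-64,332),.0)[:2],"cap",t((650,410),.024),"beaker",t((632,178),.085))
E
```

```text
bay top [ 0.6408 -0.1214] 0.29298988488479405 
 [[-1.6203 -3.4397]
 [-4.2201  2.1337]
 [ 2.5605  2.234 ]
 [ 3.2799 -0.9281]]
bay side [ 0.6394 -0.1269] 0.2805778425375199 
 [[-0.2563 -9.6312]
 [-1.8138  8.2739]
 [ 2.0701  1.3573]]
crate top [ 0.511  -0.1777] 0.18870396996024685 
 [[-1.9203  0.4823]
 [ 2.8758 -2.1514]
 [-0.9555  1.6691]]
crate side [ 0.509  -0.1822] 0.15956587556587215 
 [[-1.6176  1.349 ]
 [ 3.0963 -3.0373]
 [-1.4787  1.6883]]
jar [0.5823 0.0914] cap [ 0.5102 -0.3483  0.024 ] beaker [ 0.6419 -0.3298  0.085 ]
```

Run:
```python
from plant import robot
from h import *
np.set_printoptions(precision=4,suppress=True)
T=robot.camera_params("top");S=robot.camera_params("side")
t=lambda p,z:ray(T,unz(p,3.8,(285,130)),z)
s=lambda p,z:ray(S,unz(p,3,(255,65)),z)
def al(n,f,p,q,z):
    d=f(q,z)-f(p,z); print(n,np.arctan2(d[1],d[0]),np.hypot(*d[:2]))
al("crate rear top+90",t,(580,485),(283,550),.085)
al("crate left top",t,(283,550),(218,332),.085)
al("crate rear side",s,(515,252),(413,380),.085)
al("crate left side",s,(413,380),(250,318),.085)
al("bay back",t,(348,100),(100,182),0)
al("bay front",t,(425,278),(168,367),0)
al("bay left",t,(168,367),(100,182),0)
al("bay right",t,(425,278),(348,100),0)
al("stop top rear",t,(398,35),(62,147),.06)
al("stop side",s,(165,180),(50,333),.06)
st=robot.read_state();R=Rot.from_rotvec(st["orientation"]).as_matrix();print(R)
```

```text
crate rear top+90 1.7421448467935625 0.1755550494443768
crate left top 0.21535714755710605 0.1308294697465505
crate rear side 1.7087974085985809 0.17464808666427498
crate left side 0.19830877511516676 0.1311413935674637
bay back 1.8587301529720837 0.17391548699701742
bay front 1.865056537962059 0.17676501053602667
bay left 0.2853556630806875 0.12958695460235312
bay right 0.30748395068788276 0.12849280254118697
stop top rear 1.8630441199073595 0.22347861977096373
stop side 1.858933478338456 0.21432761715527035
[[-0.9577 -0.0004  0.2877]
 [-0.2877  0.0016 -0.9577]
 [-0.0001 -1.     -0.0017]]
```

Relative pose: the crate is at bay (-0.141, -0.016), angle about -0.11. The tool's −x axis already lies along the bay's x axis at 0.29 rad. I'll move over to a point behind the crate.

>>> carry_out(increments=[{"linear": [-0.03, 0, -0.025]}, {"linear": [-0.07, 0, -0.06]}, {"linear": [-0.11, 0, -0.095]}, {"linear": [-0.15, 0, -0.13]}, {"linear": [-0.19, 0, -0.163]}])

```text
$.increments[0]: bad value
```

>>> carry_out(increments=[{"linear": [-0.035, 0, -0.03]}, {"linear": [-0.07, 0, -0.06]}, {"linear": [-0.1, 0.0, -0.09]}, {"linear": [-0.125, 0.02, -0.11]}, {"linear": [-0.13, 0.06, -0.115]}])

```text
$.increments[0]: bad value
```

Yaw appears to be required.

>>> carry_out(increments=[{"linear": [-0.03, 0, -0.025], "yaw": 0}, {"linear": [-0.07, 0, -0.06], "yaw": 0}, {"linear": [-0.11, 0, -0.095], "yaw": 0}, {"linear": [-0.15, 0, -0.13], "yaw": 0}, {"linear": [-0.19, 0, -0.163], "yaw": 0}])

```text
t: 0.72
tool_pos: [0.3081, -0.3616, 0.2256]
orientation: [-0.303, 2.067, -2.063]
force: [0.4, 0.7, -0.9]
opening: 0.0929
```

>>> carry_out(increments=[{"linear": [-0.04, 0, -0.035], "yaw": 0}, {"linear": [-0.08, 0, -0.07], "yaw": 0}, {"linear": [-0.115, 0.01, -0.1], "yaw": 0}, {"linear": [-0.13, 0.05, -0.112], "yaw": 0}, {"linear": [-0.135, 0.1, -0.115], "yaw": 0}])

```text
t: 1.35
tool_pos: [0.4058, -0.2116, 0.1257]
orientation: [-0.303, 2.063, -2.062]
force: [0.1, -1.4, -0.4]
opening: 0.0927
```

>>> carry_out(increments=[{"linear": [0, 0.03, 0], "yaw": 0}, {"linear": [0, 0.06, 0], "yaw": 0}, {"linear": [0, 0.08, 0], "yaw": 0}, {"linear": [0, 0.09, 0], "yaw": 0}, {"linear": [0, 0.09, 0], "yaw": 0}])

```text
t: 1.98
tool_pos: [0.4054, -0.2112, 0.0352]
orientation: [-0.304, 2.065, -2.062]
force: [0.7, 0.4, -0.5]
opening: 0.0928
```

```bash
cat > look.py <<'E'
import sys
from plant import robot
from h import *
n=sys.argv[1]
st=robot.read_state();print(st["t"],st["tool_pos"],st["orientation"],st["force"])
a=robot.read_camera("top");cv2.imwrite(f"pics/top{n}.png",a)
b=cv2.convertScaleAbs(a[120:290,285:485],alpha=1.6,beta=10)
cv2.imwrite(f"pics/topz{n}.png",cv2.resize(b,None,fx=3.5,fy=3.5,interpolation=cv2.INTER_CUBIC))
a=robot.read_camera("side");cv2.imwrite(f"pics/side{n}.png",a)
b=cv2.convertScaleAbs(a[65:255,255:455],alpha=1.6,beta=10)
cv2.imwrite(f"pics/sidez{n}.png",cv2.resize(b,None,fx=3,fy=3,interpolation=cv2.INTER_CUBIC))
E
python3 look.py 1
```

```text
1.975 [ 0.40541959 -0.21124411  0.03520264] [-0.30421223  2.06461796 -2.0617576 ] [ 0.73528027  0.43426524 -0.48951513]
```

View pics/topz1.png

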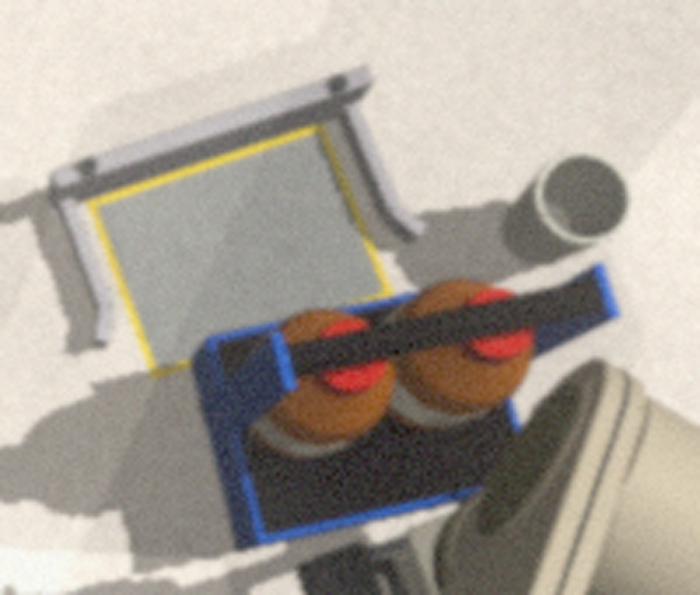

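View pics/sidez1.png

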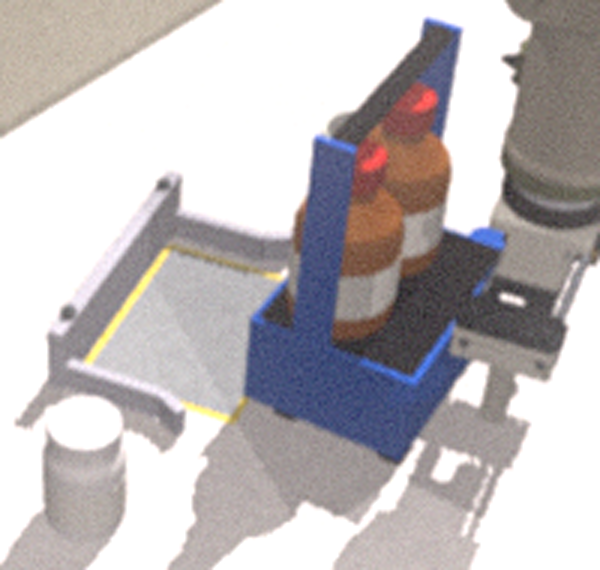

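The top view shows the fingers behind the rear rim (around (340,560) zoomed). The side view shows the gripper behind the ledge, clear of the bottles. Next I lower the tool and turn it for the pivot push with the right finger.

>>> carry_out(increments=[{"linear": [0, 0.006, 0], "yaw": -0.06}, {"linear": [0, 0.012, 0], "yaw": -0.12}, {"linear": [-0.002, 0.012, 0.004], "yaw": -0.19}, {"linear": [-0.006, 0.012, 0.004], "yaw": -0.19}, {"linear": [-0.01, 0.012, 0.004], "yaw": -0.19}])

```text
t: 2.7
tool_pos: [0.4179, -0.2131, 0.0253]
orientation: [-0.476, 1.949, -1.953]
force: [0.8, 0.2, 0.4]
opening: 0.0931
```

>>> carry_out(increments=[{"linear": [-0.004, 0, 0], "yaw": 0}, {"linear": [-0.008, 0, 0], "yaw": 0}, {"linear": [-0.011, 0, 0], "yaw": 0}, {"linear": [-0.014, 0, 0], "yaw": 0}, {"linear": [-0.016, 0, 0], "yaw": 0}])

```text
t: 3.32
tool_pos: [0.431, -0.206, 0.025]
orientation: [-0.477, 1.951, -1.954]
force: [-7.0, -2.5, 0.5]
opening: 0.0934
```

```bash
python3 look.py 2
```

```text
3.325 [ 0.43097934 -0.205964    0.02502868] [-0.47742246  1.9514805  -1.95419022] [-6.97397527 -2.51813772  0.52048722]
```

View pics/topz2.png

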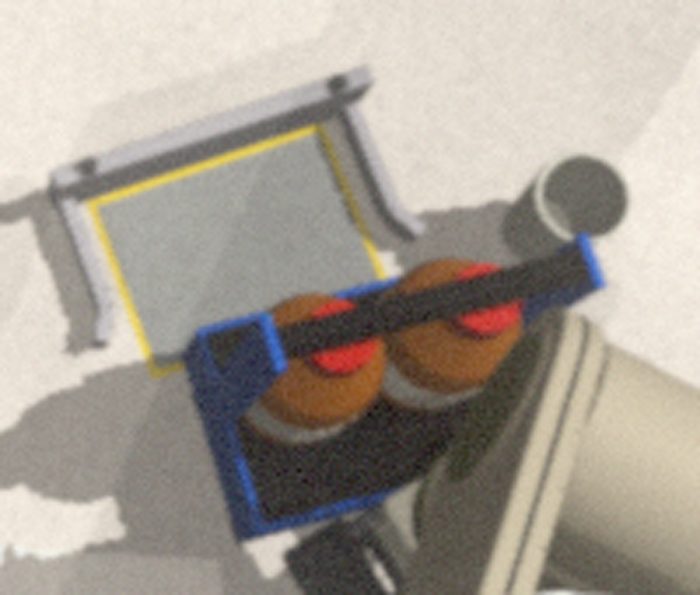

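View pics/sidez2.png

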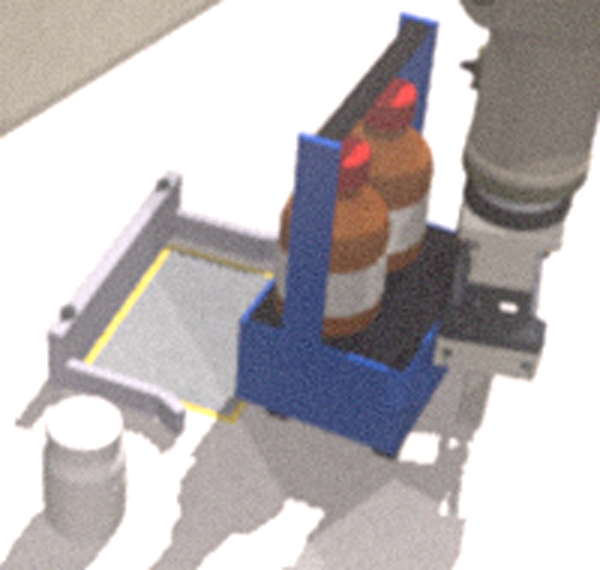

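The crate is turning counter-clockwise with about 7 N of contact force and stays upright. I'll compute its heading from the two left tub corners, top view (195,342) to (250,532) and side view (241,318) to (404,368).

```bash
cat > pose.py <<'E'
# usage: pose.py topFL topRL sideFL sideRL as u,v (zoomed)
import sys
from plant import robot
from h import *
np.set_printoptions(precision=4,suppress=True)
B=np.array([.641,-.121]);bth=.291
T=robot.camera_params("top");S=robot.camera_params("side")
pp=[tuple(map(float,a.split(","))) for a in sys.argv[1:5]]
def show(n,w):
    o,th,r=fit([C["FL"],C["RL"]],w); d=o-B;c,s=np.cos(bth),np.sin(bth)
    print(n,o,"th",round(th,3),"res",r.ravel()*1000,"bay rel",d@[c,s],d@[-s,c],th-bth)
if pp[0][0]>-900: show("top",[ray(T,unz(p,3.5,(285,120)),.085) for p in pp[:2]])
if len(pp)>2: show("side",[ray(S,unz(p,3,(255,65)),.085) for p in pp[2:4]])
E
python3 pose.py 193,342 250,532 241,318 404,368; echo ref initial; python3 pose.py 200,350 258,541 250,318 413,380
python3 -c "
from h import *
print(Rot.from_rotvec([-.477,1.951,-1.954]).as_matrix())"
```

```text
top [ 0.5168 -0.1725] th 0.218 res [-5.3504 -1.1859  5.3504  1.1859] bay rel -0.13372854963132752 -0.013670465195992241 -0.07287155919260083
side [ 0.5298 -0.1812] th 0.291 res [-3.8919 -1.166   3.8919  1.166 ] bay rel -0.12382589661988282 -0.025755169283633313 7.685825499059717e-05
ref initial
top [ 0.5115 -0.1767] th 0.221 res [-5.1345 -1.1529  5.1345  1.1529] bay rel -0.1400126845388517 -0.016213286883775626 -0.07013009323833394
side [ 0.5132 -0.1824] th 0.198 res [-1.8915 -0.3801  1.8915  0.3801] bay rel -0.14008157359286907 -0.022178391186973196 -0.09269122488483322
[[-0.88663982  0.00190324  0.46245671]
 [-0.46245909 -0.00106996 -0.88663997]
 [-0.00119268 -0.99999762  0.00182884]]
```

Corner picking is noisy. The end-post tops and red caps should make better markers, so I'll detect them by colour mask.

```bash
cat > mark.py <<'E'
import sys
from plant import robot
from h import *
np.set_printoptions(precision=4,suppress=True)
B=np.array([.641,-.121]);bth=.291
T=robot.camera_params("top")
def blobs(m,amin):
    n,l,s,c=cv2.connectedComponentsWithStats(m.astype(np.uint8)*255)
    return [(s[i,4],c[i],s[i,:4]) for i in range(1,n) if s[i,4]>=amin]
def pose(n,verbose=True):
    a=cv2.imread(f"pics/top{n}.png"); h=cv2.cvtColor(a,cv2.COLOR_BGR2HSV); H,S_,V=cv2.split(h)
    roi=np.zeros(H.shape,bool); roi[130:290,300:480]=True
    red=((H<8)|(H>172))&(S_>150)&(V>90)&roi
    rb=sorted(blobs(red,10),key=lambda b:-b[0])[:2]; rb.sort(key=lambda b:b[1][0])
    blue=(H>105)&(H<128)&(S_>150)&(V>110)&roi
    bb=blobs(blue,6)
    if verbose:
        print("red",[(b[0],b[1]) for b in rb]); print("blue",[(b[0],b[1],b[2]) for b in bb])
    w=[ray(T,b[1],.222) for b in rb]
    o,th,r=fit([(.0175,.042),(.0175,-.042)],w); d=o-B;c,s=np.cos(bth),np.sin(bth)
    print(n,"caps:",o,"th",round(th,3),"len",np.hypot(*(w[0]-w[1])[:2]),"bay rel",np.round([d@[c,s],d@[-s,c],th-bth],4))
if __name__=="__main__":
    for n in sys.argv[1:]: pose(n)
E
python3 mark.py 0 1 2
```

```text
red [(np.int32(66), array([387.3636, 227.4394])), (np.int32(66), array([429.2121, 218.3636]))]
blue []
0 caps: [ 0.4984 -0.1825] th 0.173 len 0.08180764781924911 bay rel [-0.1542 -0.018  -0.1179]
red [(np.int32(77), array([387.1688, 227.5584])), (np.int32(74), array([429.1892, 218.4459]))]
blue [(np.int32(12), array([365.9167, 224.1667]), array([365, 220,   3,  10], dtype=int32))]
1 caps: [ 0.4983 -0.1823] th 0.173 len 0.08213828812516819 bay rel [-0.1543 -0.0178 -0.1179]
red [(np.int32(85), array([384.0588, 221.8588])), (np.int32(82), array([425.8415, 211.0488]))]
blue []
2 caps: [ 0.5112 -0.1782] th 0.213 len 0.08292543347369967 bay rel [-0.1407 -0.0176 -0.078 ]
```

The cap markers give a reliable angle. It was 0.173 at the start and is 0.213 now (bay at 0.291), while the crate advanced about 13 mm. That turn is weak, so I'll shift the pusher further right for more lever arm.

>>> carry_out(increments=[{"linear": [0.006, 0, 0], "yaw": 0}, {"linear": [0.012, 0, 0.004], "yaw": 0}, {"linear": [0.012, 0, 0.014], "yaw": 0}, {"linear": [0.012, 0, 0.021], "yaw": 0}, {"linear": [0.01, 0, 0.021], "yaw": 0}])

```text
t: 4.05
tool_pos: [0.4325, -0.2298, 0.0252]
orientation: [-0.476, 1.951, -1.955]
force: [-0.6, 0.1, -0.3]
opening: 0.0928
```

>>> carry_out(increments=[{"linear": [-0.005, 0, 0], "yaw": 0}, {"linear": [-0.009, 0, 0], "yaw": 0}, {"linear": [-0.012, 0, 0], "yaw": 0}, {"linear": [-0.015, 0, 0], "yaw": 0}, {"linear": [-0.018, 0, 0], "yaw": 0}])

```text
t: 4.68
tool_pos: [0.4477, -0.2221, 0.0251]
orientation: [-0.478, 1.952, -1.956]
force: [-6.6, -5.4, 2.5]
opening: 0.0932
```

```bash
python3 look.py 3; python3 mark.py 3
```

```text
4.675 [ 0.44768322 -0.22208314  0.0251253 ] [-0.47783133  1.95198867 -1.95645374] [-6.58680339 -5.38998785  2.50740026]
red [(np.int32(96), array([381.1562, 219.2188])), (np.int32(88), array([421.75  , 206.8068]))]
blue [(np.int32(7), array([447.8571, 186.1429]), array([447, 184,   3,   5], dtype=int32)), (np.int32(9), array([360.5556, 219.3333]), array([359, 216,   4,   7], dtype=int32))]
3 caps: [ 0.5183 -0.173 ] th 0.257 len 0.08191162485895835 bay rel [-0.1325 -0.0146 -0.0345]
```

View pics/topz3.png

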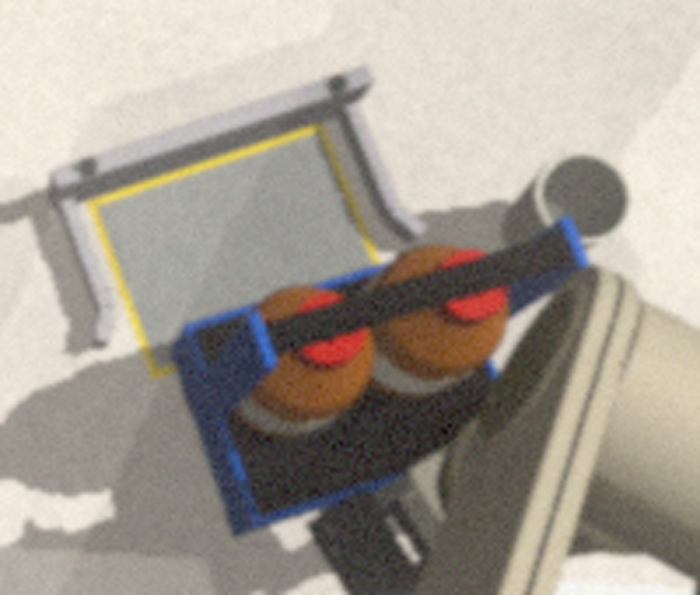

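View pics/sidez3.png

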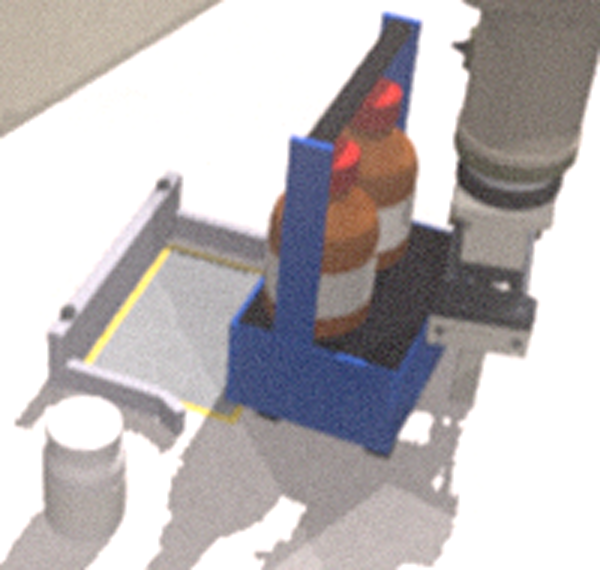

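Advanced 8 mm, turned 0.044 rad and drifted 3 mm toward +y, so the lever works better here. I'll keep going.

>>> carry_out(increments=[{"linear": [-0.003, 0, 0], "yaw": 0}, {"linear": [-0.006, 0, 0], "yaw": 0}, {"linear": [-0.009, 0, 0], "yaw": 0}, {"linear": [-0.012, 0, 0], "yaw": 0}, {"linear": [-0.016, 0, 0], "yaw": 0}])

```text
t: 5.4
tool_pos: [0.461, -0.2145, 0.0245]
orientation: [-0.48, 1.954, -1.957]
force: [-4.5, -3.1, 0.1]
opening: 0.093
```

```bash
python3 look.py 4; python3 mark.py 4
```

```text
5.4 [ 0.46100006 -0.21447704  0.02450771] [-0.48015552  1.95369825 -1.95669793] [-4.47624296 -3.05754467  0.14489548]
red [(np.int32(96), array([378.5938, 215.5417])), (np.int32(98), array([418.398 , 200.4898]))]
blue [(np.int32(10), array([443.5, 180. ]), array([442, 176,   4,   9], dtype=int32)), (np.int32(9), array([357.6667, 215.3333]), array([356, 213,   4,   6], dtype=int32))]
4 caps: [ 0.5286 -0.1695] th 0.321 len 0.08264549383772873 bay rel [-0.1216 -0.0142  0.0301]
```

View pics/topz4.png

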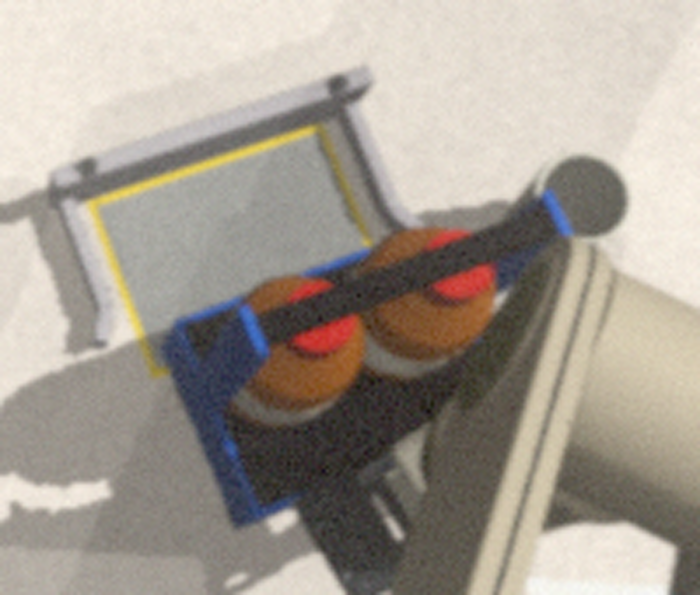

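>>> carry_out(increments=[{"linear": [-0.003, 0, 0], "yaw": 0}, {"linear": [-0.006, 0, 0], "yaw": 0}, {"linear": [-0.009, 0, 0], "yaw": 0}, {"linear": [-0.013, 0, 0], "yaw": 0}, {"linear": [-0.017, 0, 0], "yaw": 0}])

```text
t: 6.12
tool_pos: [0.4754, -0.2065, 0.0239]
orientation: [-0.482, 1.955, -1.957]
force: [-4.3, -4.5, -0.5]
opening: 0.0931
```

```bash
python3 look.py 5; python3 mark.py 5
```

```text
6.125 [ 0.47542472 -0.20648958  0.02391245] [-0.48232089  1.9548681  -1.95710244] [-4.31529218 -4.51017077 -0.47102741]
red [(np.int32(96), array([375.625 , 212.3438])), (np.int32(93), array([414.2366, 194.5806]))]
blue [(np.int32(7), array([438.5714, 174.2857]), array([437, 172,   4,   5], dtype=int32))]
5 caps: [ 0.5381 -0.1648] th 0.39 len 0.08305853943702932 bay rel [-0.1111 -0.0124  0.0992]
```

View pics/topz5.png

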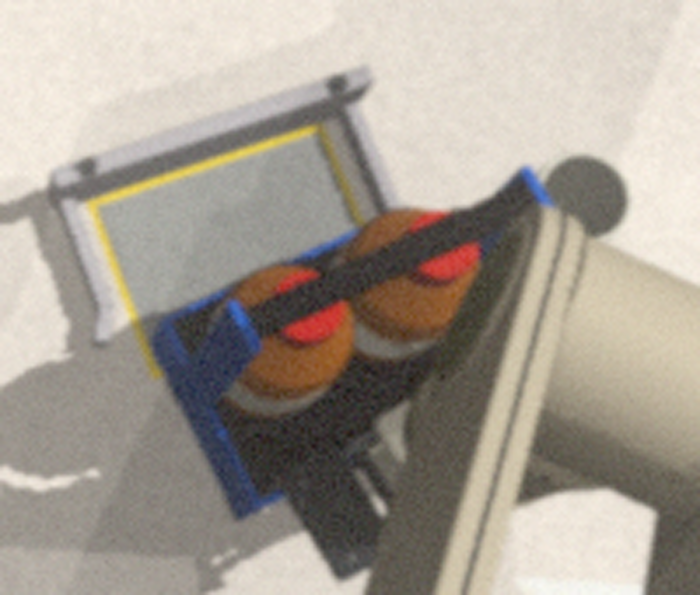

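View pics/sidez5.png

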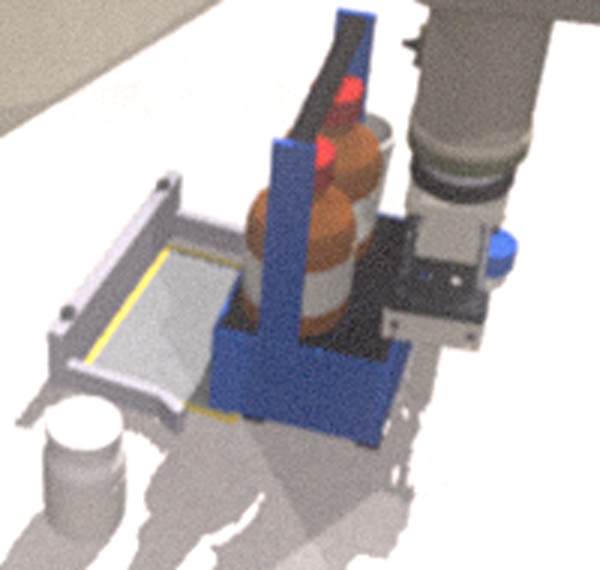

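Crate at bay ≈ (-0.098, -0.012), rel +0.10, upright, with the front clear of the mouth flares. Next I'll drive along this heading with both fingers, easing the tool yaw back.

>>> carry_out(increments=[{"linear": [-0.004, 0, 0], "yaw": 0.02}, {"linear": [-0.009, 0, 0], "yaw": 0.04}, {"linear": [-0.014, 0, 0], "yaw": 0.06}, {"linear": [-0.019, 0, 0], "yaw": 0.06}, {"linear": [-0.024, 0, 0], "yaw": 0.06}])

```text
t: 6.85
tool_pos: [0.4954, -0.1954, 0.0233]
orientation: [-0.433, 1.993, -1.994]
force: [-10.0, -4.9, 3.8]
opening: 0.093
```

```bash
python3 look.py 6; python3 mark.py 6
```

```text
6.85 [ 0.49539098 -0.19538563  0.02330254] [-0.43251262  1.99261076 -1.99396854] [-9.97740218 -4.89597276  3.84794617]
red [(np.int32(95), array([370.8105, 205.8316])), (np.int32(59), array([406.2712, 187.5254]))]
blue []
6 caps: [ 0.5523 -0.1546] th 0.436 len 0.0784298756975178 bay rel [-0.0946 -0.0067  0.1453]
```

View pics/topz6.png

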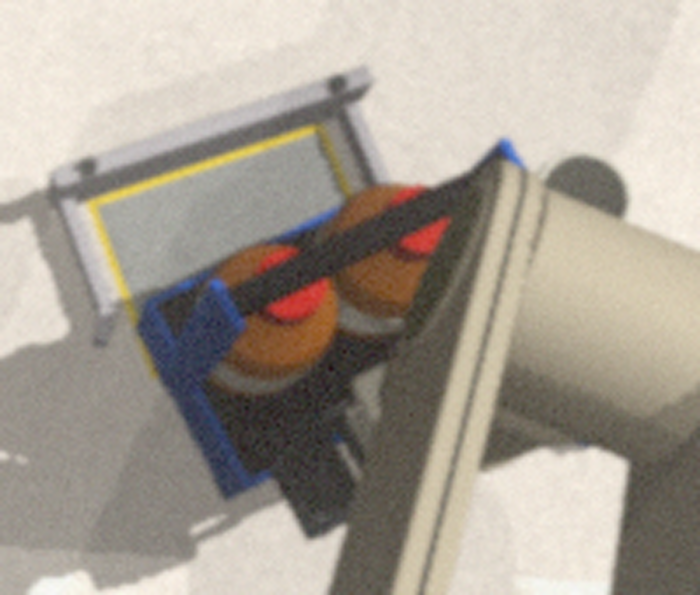

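View pics/sidez6.png

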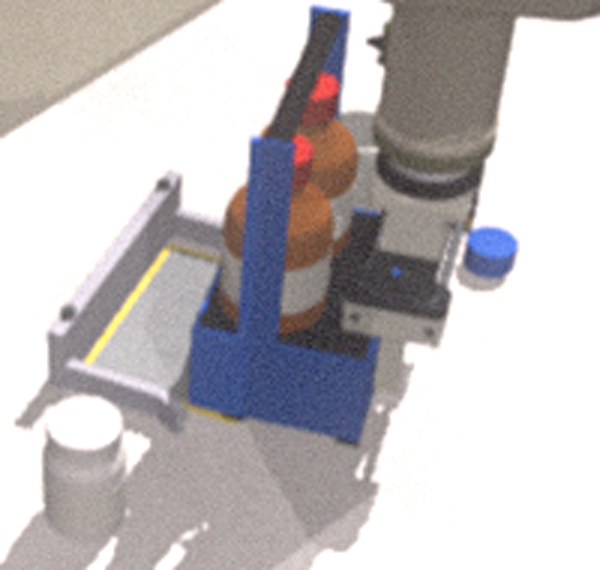

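Both fingers are on the face. The crate is at about (-0.087, -0.007), rel +0.14, with the bottles clear of the gripper. Next I'll turn back toward the bay heading while advancing.

>>> carry_out(increments=[{"linear": [-0.004, 0, -0.001], "yaw": 0.013}, {"linear": [-0.008, 0, -0.003], "yaw": 0.027}, {"linear": [-0.012, 0, -0.005], "yaw": 0.041}, {"linear": [-0.016, 0, -0.007], "yaw": 0.055}, {"linear": [-0.02, 0, -0.009], "yaw": 0.07}])

```text
t: 7.58
tool_pos: [0.509, -0.1789, 0.0226]
orientation: [-0.371, 2.035, -2.037]
force: [-10.3, -4.9, 4.1]
opening: 0.0928
```

```bash
python3 look.py 7; python3 mark.py 7
```

```text
7.575 [ 0.50897121 -0.17893963  0.02260596] [-0.3705934   2.03495768 -2.03666107] [-10.29033284  -4.89170722   4.05039262]
red [(np.int32(108), array([363.3889, 195.6759])), (np.int32(13), array([394.4615, 167.6923]))]
blue [(np.int32(14), array([340.7857, 192.8571]), array([339, 189,   5,   8], dtype=int32))]
7 caps: [ 0.5852 -0.1427] th 0.689 len 0.0839316544762762 bay rel [-0.0597 -0.0048  0.3978]
```

View pics/topz7.png

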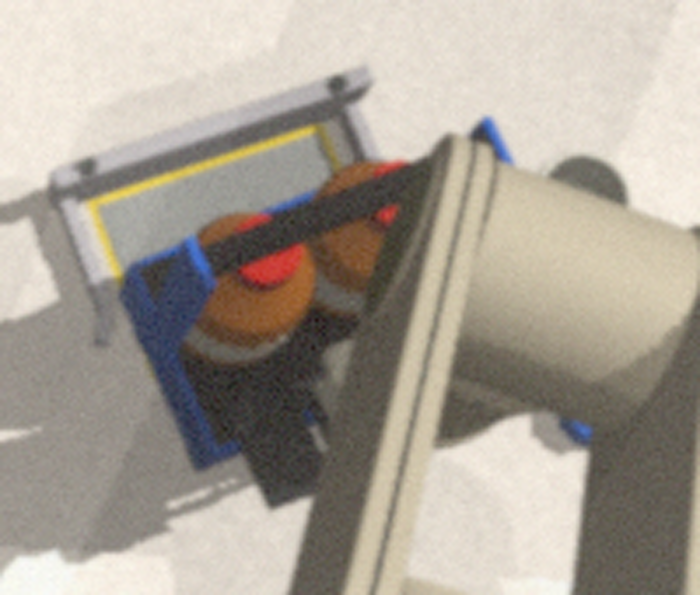

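View pics/sidez7.png

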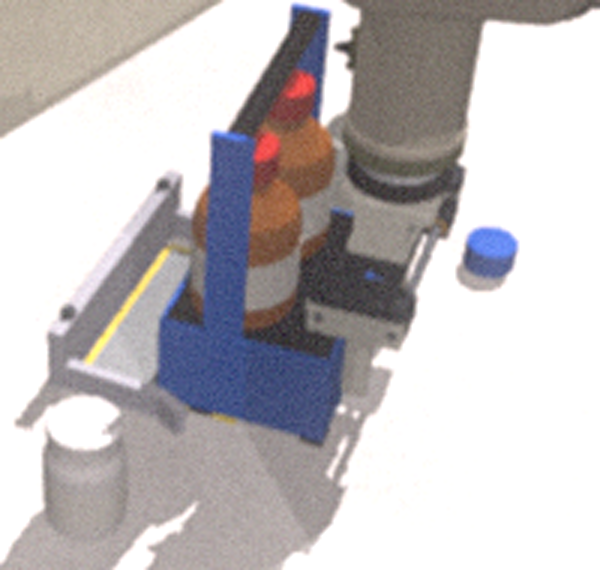

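```bash
cat > post.py <<'E'
# post.py "lu,lv ru,rv" ... zoomed 3.5 top picks of post-top centres, z .26
import sys
from plant import robot
from h import *
T=robot.camera_params("top");B=np.array([.641,-.121]);bth=.291
for a in sys.argv[1:]:
    p=[tuple(map(float,x.split(","))) for x in a.split()]
    w=[ray(T,unz(q,3.5,(285,120)),.26) for q in p]
    o,th,r=fit([(.0175,.087),(.0175,-.087)],w); d=o-B;c,s=np.cos(bth),np.sin(bth)
    print("len",np.hypot(*(w[0]-w[1])[:2]).round(4),"rel",np.round([d@[c,s],d@[-s,c],th-bth],4))
E
python3 post.py "285,360 608,291" "262,338 573,243" "255,333 558,215" "245,325 538,188" "200,262 497,140"
```

```text
len 0.1725 rel [-0.142  -0.019  -0.1201]
len 0.1716 rel [-0.12   -0.0137 -0.0335]
len 0.1728 rel [-0.11   -0.0131  0.0412]
len 0.173 rel [-0.0986 -0.0106  0.107 ]
len 0.1726 rel [-0.0634  0.0001  0.0638]
```

The post tops give consistent poses across frames (length 0.1725, expected 0.174). The crate is now at (-0.063, 0.000), rel +0.064. I'll square up while advancing.

>>> carry_out(increments=[{"linear": [-0.004, 0, -0.0005], "yaw": 0.014}, {"linear": [-0.008, 0, -0.001], "yaw": 0.028}, {"linear": [-0.012, 0, -0.0015], "yaw": 0.042}, {"linear": [-0.016, 0, -0.002], "yaw": 0.056}, {"linear": [-0.02, 0, -0.002], "yaw": 0.07}])

```text
t: 8.3
tool_pos: [0.5252, -0.169, 0.0213]
orientation: [-0.309, 2.079, -2.077]
force: [-10.9, -0.9, 4.0]
opening: 0.093
```

```bash
python3 look.py 8
```

```text
8.3 [ 0.5251618  -0.16901126  0.02131533] [-0.30868462  2.07893779 -2.07705607] [-10.9210869   -0.92861875   3.97849314]
```

View pics/topz8.png

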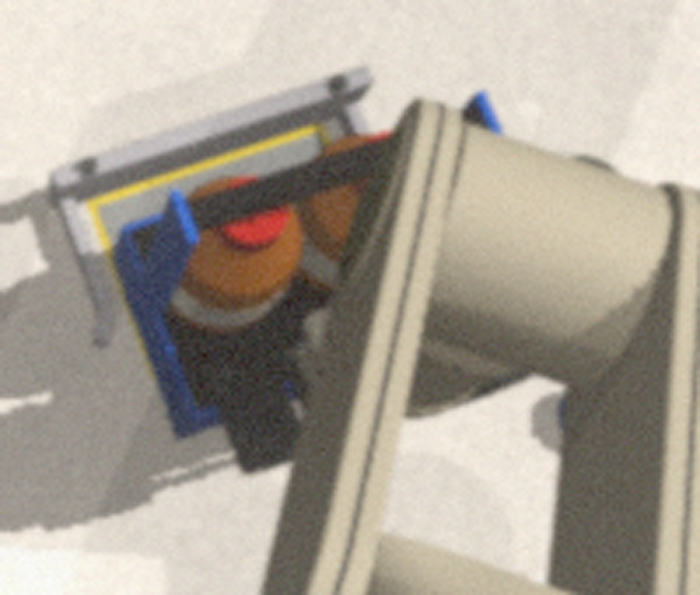

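View pics/sidez8.png

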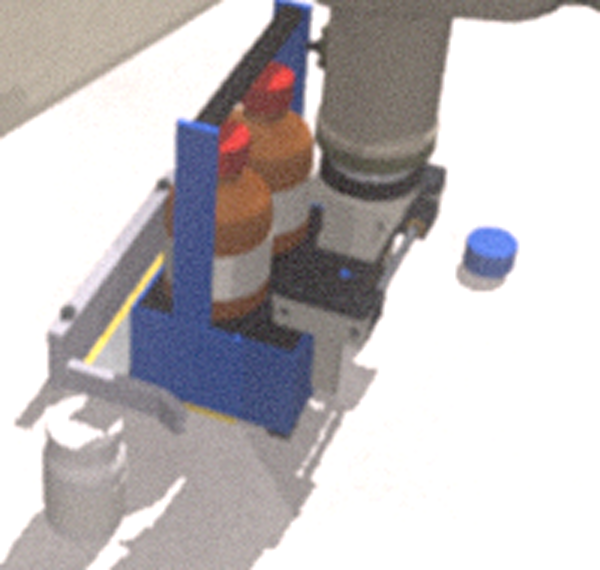

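```bash
python3 post.py "184,220 485,113"; python3 -c "
from h import *
R=Rot.from_rotvec([-.3087,2.0789,-2.0771]).as_matrix();h=np.arctan2(-R[1,0],-R[0,0]);d=np.array([.5252-.641,-.169+.121]);c,s=np.cos(.291),np.sin(.291);print(h-.291,d@[c,s],d@[-s,c])"
```

```text
len 0.172 rel [-0.0435  0.0009  0.0175]
-0.011140781265573885 -0.12470316768044425 -0.012757741589443197
```

Crate at (-0.044, 0.001), rel +0.018, nearly square and centred. I'll push straight on.

>>> carry_out(increments=[{"linear": [-0.004, 0, 0], "yaw": 0}, {"linear": [-0.008, -0.001, 0], "yaw": 0}, {"linear": [-0.012, -0.001, 0], "yaw": 0}, {"linear": [-0.016, -0.001, 0], "yaw": 0}, {"linear": [-0.02, -0.001, 0], "yaw": 0}])

```text
t: 9.02
tool_pos: [0.5427, -0.1628, 0.0204]
orientation: [-0.313, 2.082, -2.077]
force: [-7.1, -2.2, 0.0]
opening: 0.0928
```

```bash
python3 look.py 9
```

```text
9.025 [ 0.54268764 -0.16278856  0.02039912] [-0.3134042   2.08194705 -2.07727057] [-7.10821196 -2.15847696  0.0297532 ]
```

View pics/topz9.png

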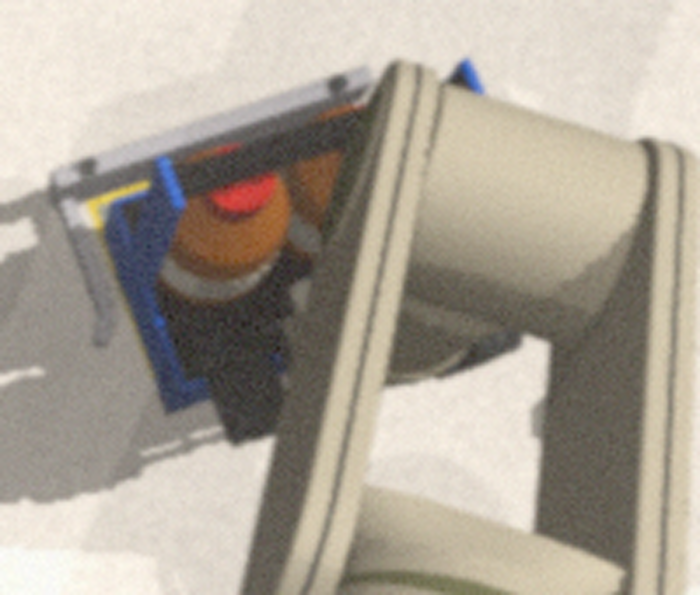

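View pics/sidez9.png

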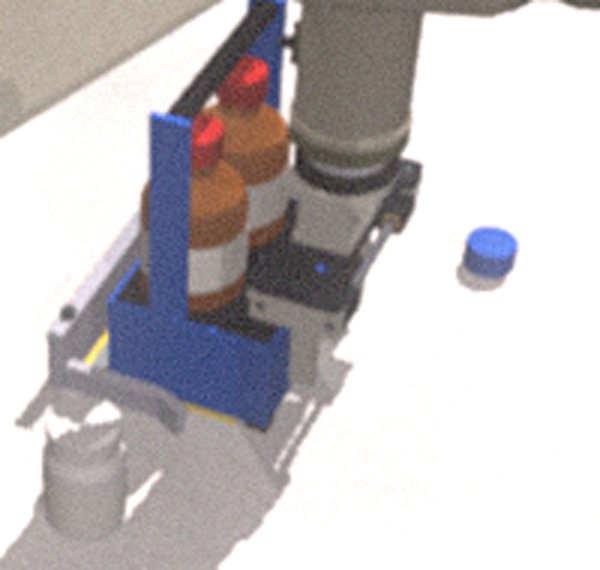

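```bash
python3 post.py "171,186 471,80"; python3 -c "
from h import *
R=Rot.from_rotvec([-.3134,2.0819,-2.0773]).as_matrix();print(R);h=np.arctan2(-R[1,0],-R[0,0]);d=np.array([.5427-.641,-.1628+.121]);c,s=np.cos(.291),np.sin(.291);print(h-.291,d@[c,s],d@[-s,c])"
```

```text
len 0.1722 rel [-0.0239  0.0007  0.0172]
[[-9.60863803e-01 -1.94529638e-02  2.76337356e-01]
 [-2.76379710e-01 -5.29894007e-04 -9.61048373e-01]
 [ 1.88416688e-02 -9.99810633e-01 -4.86724853e-03]]
-0.010923903024521509 -0.10616006838647445 -0.01183933613759984
```

Crate at (-0.024, 0.001), rel +0.017. I'll go slower now and watch the force.

>>> carry_out(increments=[{"linear": [-0.003, -0.001, 0], "yaw": 0}, {"linear": [-0.006, -0.001, 0], "yaw": 0}, {"linear": [-0.009, -0.001, 0], "yaw": 0}, {"linear": [-0.0115, -0.001, 0], "yaw": 0}, {"linear": [-0.014, -0.001, 0], "yaw": 0}])

```text
t: 9.75
tool_pos: [0.5544, -0.1587, 0.0205]
orientation: [-0.318, 2.084, -2.078]
force: [-12.3, -4.6, 5.3]
opening: 0.0929
```

>>> carry_out(increments=[{"linear": [-0.0015, 0, 0], "yaw": 0}, {"linear": [-0.003, 0, 0], "yaw": 0}, {"linear": [-0.0045, 0, 0], "yaw": 0}, {"linear": [-0.006, 0, 0], "yaw": 0}])

```text
t: 10.25
tool_pos: [0.5579, -0.1571, 0.0198]
orientation: [-0.324, 2.087, -2.079]
force: [-11.8, -5.1, 5.9]
opening: 0.0933
```

```bash
python3 look.py 10
```

```text
10.25 [ 0.55794364 -0.15713699  0.01977401] [-0.32405386  2.08702771 -2.07936293] [-11.79533592  -5.05010794   5.94127311]
```

View pics/topz10.png

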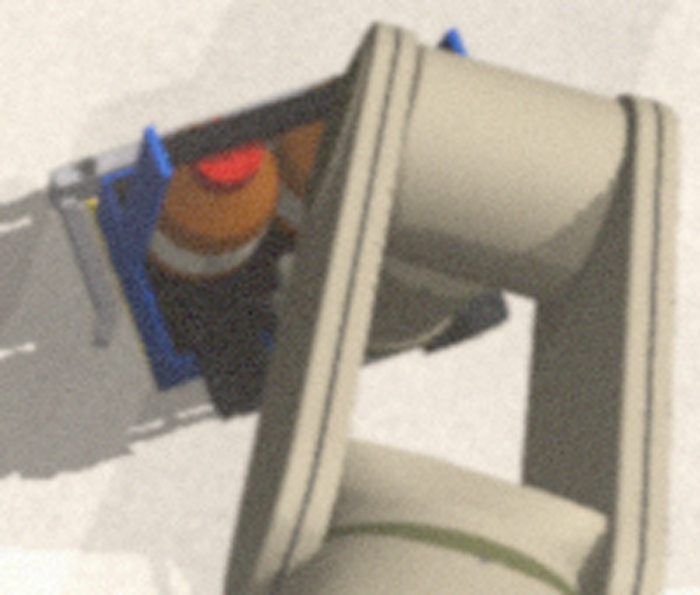

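View pics/sidez10.png

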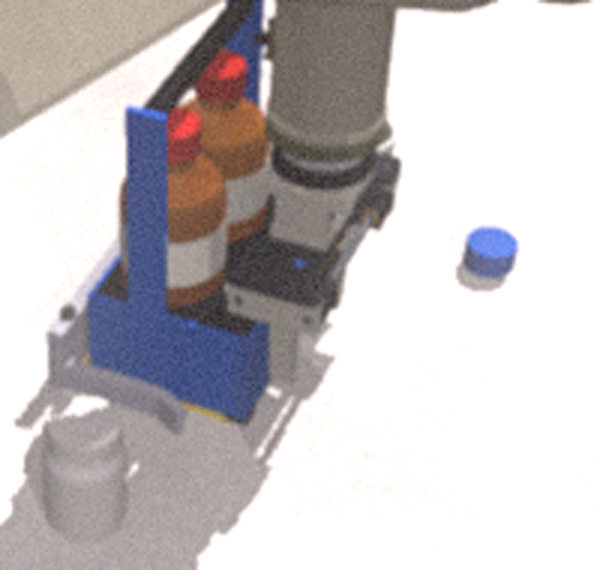

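```bash
python3 post.py "153,155 455,50"; python3 -c "
from h import *
R=Rot.from_rotvec([-.32405,2.08703,-2.07936]).as_matrix();print(R[:,1],R[2]);h=np.arctan2(-R[1,0],-R[0,0]);d=np.array([.5579-.641,-.1571+.121]);c,s=np.cos(.291),np.sin(.291);print(h-.291,d@[c,s],d@[-s,c])"
```

```text
len 0.1738 rel [-0.005   0.003   0.0137]
[-2.87245280e-02 -3.73747661e-04 -9.99587296e-01] [ 0.02770557 -0.9995873  -0.00759208]
-0.010422519990921641 -0.08996372637711761 -0.010740015658420726
```

The tool has picked up a 0.028 rad tilt, with its body leaning forward, from load deflection. That could shift the contact up the tub face. I'll back off, look at the released crate and re-measure before the final push.

>>> carry_out(increments=[{"linear": [0.003, 0, 0], "yaw": 0}, {"linear": [0.008, 0, 0], "yaw": 0}, {"linear": [0.014, 0, 0], "yaw": 0}, {"linear": [0.02, 0, 0], "yaw": 0}, {"linear": [0.02, 0, 0], "yaw": 0}])

```text
t: 10.98
tool_pos: [0.5386, -0.1627, 0.0203]
orientation: [-0.323, 2.087, -2.079]
force: [-0.3, -0.0, -0.2]
opening: 0.0927
```

```bash
python3 look.py 11
python3 - <<'E'
from h import *
from plant import robot
st=robot.read_state();print(st["orientation"],Rot.from_rotvec(st["orientation"]).as_matrix())
a=cv2.imread("pics/sidez10.png");b=cv2.imread("pics/sidez11.png")
cv2.imwrite("pics/cmp.png",np.hstack([a[:450,20:360],b[:450,20:360]]))
E
```

```text
10.975 [ 0.53855567 -0.16271157  0.02029262] [-0.32312293  2.08714435 -2.07938408] [-0.28695437 -0.00836244 -0.23312642]
[-0.32300359  2.08669835 -2.07923154] [[-9.60596209e-01 -2.79330276e-02  2.76540538e-01]
 [-2.76638893e-01 -3.56642374e-04 -9.60973879e-01]
 [ 2.69415359e-02 -9.99609733e-01 -7.38477250e-03]]
```

View pics/cmp.png

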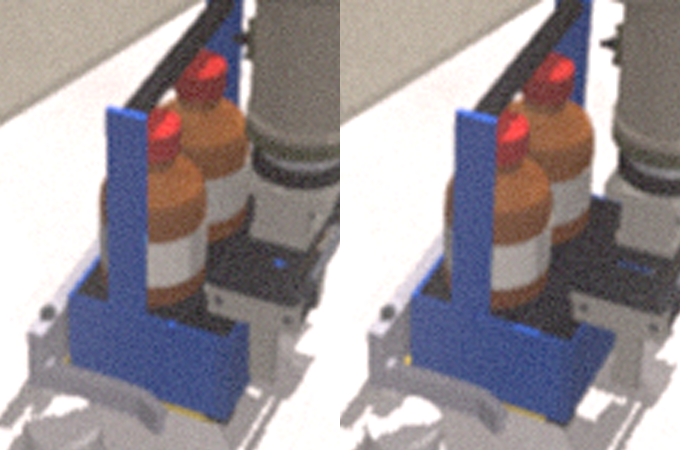

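View pics/topz11.png

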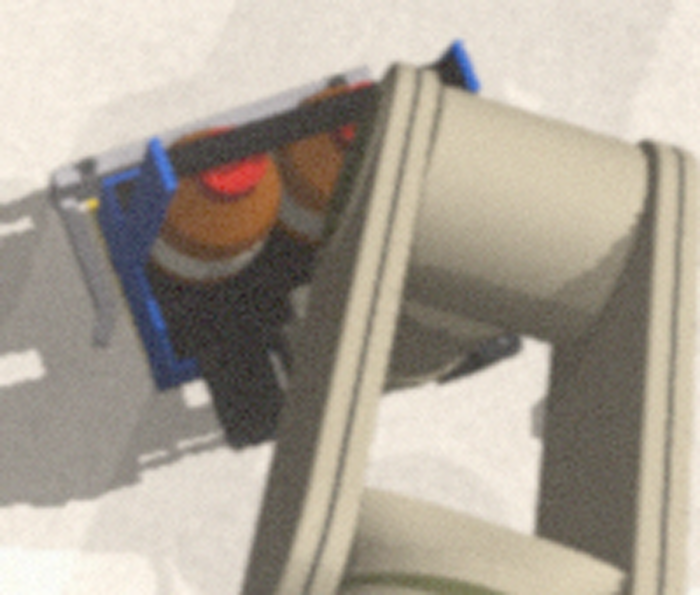

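```bash
python3 post.py "161,165 463,66"
```

```text
len 0.1722 rel [-0.0132  0.0021 -0.0051]
```

After release the posts show the crate at (-0.013, 0.002), rel -0.005. The loaded reading was further forward because the crate had leaned about 0.03 rad, matching the finger tilt. Finger flushness limits that lean and it is well under 0.10, and the crate settled upright. About 13 mm remain, so I'll finish slowly in few calls so the tilt doesn't build up.

>>> carry_out(increments=[{"linear": [-0.006, 0, 0], "yaw": -0.01}, {"linear": [-0.012, 0, 0], "yaw": -0.01}, {"linear": [-0.016, 0, 0], "yaw": -0.01}, {"linear": [-0.017, 0, 0], "yaw": -0.01}])

```text
t: 11.58
tool_pos: [0.5554, -0.1579, 0.0198]
orientation: [-0.334, 2.081, -2.074]
force: [-4.0, -1.6, 1.7]
opening: 0.0925
```

>>> carry_out(increments=[{"linear": [-0.003, 0, 0], "yaw": 0}, {"linear": [-0.006, 0, 0], "yaw": 0}, {"linear": [-0.0085, 0, 0], "yaw": 0}, {"linear": [-0.011, 0, 0], "yaw": 0}, {"linear": [-0.013, 0, 0], "yaw": 0}])

```text
t: 12.2
tool_pos: [0.5655, -0.1549, 0.0189]
orientation: [-0.339, 2.084, -2.075]
force: [-12.0, -4.0, 7.0]
opening: 0.0928
```

```bash
python3 look.py 12;  python3 - <<'E'
from h import *
from plant import robot
st=robot.read_state();R=Rot.from_rotvec(st["orientation"]).as_matrix();print(R[:,1]);d=st["tool_pos"][:2]-[.641,-.121];c,s=np.cos(.291),np.sin(.291);print(d@[c,s],d@[-s,c])
E
```

```text
12.2 [ 0.56547078 -0.15486539  0.01889235] [-0.33902403  2.08386582 -2.07541138] [-12.03836081  -4.03676987   6.98719222]
[-3.30741664e-02 -8.32214892e-04 -9.99452554e-01]
-0.08177856845072194 -0.010783136273553926
```

View pics/topz12.png

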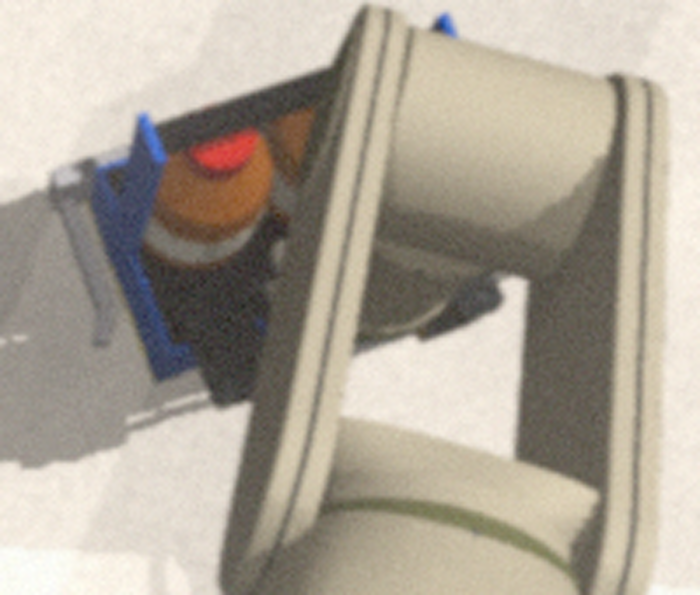

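View pics/sidez12.png

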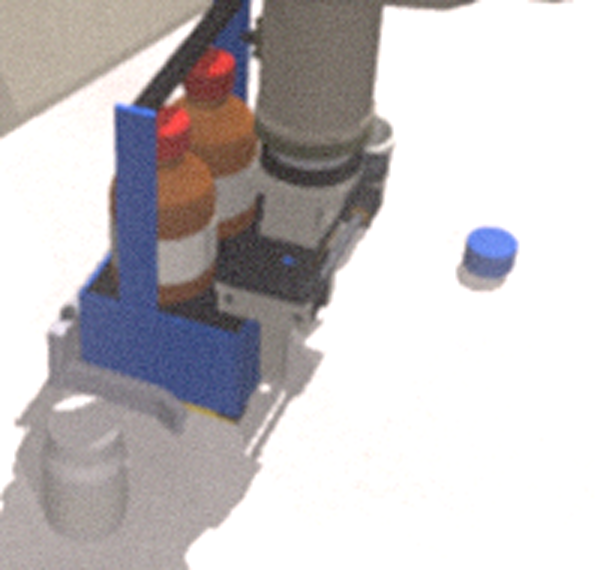

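>>> carry_out(increments=[{"linear": [-0.002, 0, 0], "yaw": 0}, {"linear": [-0.0035, 0, 0], "yaw": 0}, {"linear": [-0.005, 0, 0], "yaw": 0}, {"linear": [-0.006, 0, 0], "yaw": 0}])

```text
t: 12.8
tool_pos: [0.5668, -0.1543, 0.0178]
orientation: [-0.349, 2.088, -2.079]
force: [-28.1, -6.7, 16.4]
opening: 0.0935
```

The force rose to 29 N after only 1.4 mm of tool travel, so the crate is against the stop. I'll release gently and look.

>>> carry_out(increments=[{"linear": [0.003, 0, 0], "yaw": 0}, {"linear": [0.006, 0, 0], "yaw": 0}, {"linear": [0.01, 0, 0], "yaw": 0}, {"linear": [0.015, 0, 0], "yaw": 0}, {"linear": [0.022, 0, 0], "yaw": 0}])

```text
t: 13.42
tool_pos: [0.5456, -0.1606, 0.0188]
orientation: [-0.349, 2.088, -2.079]
force: [0.0, -0.8, -0.9]
opening: 0.0927
```

```bash
python3 look.py 13
```

```text
13.425 [ 0.54557314 -0.16061394  0.01883692] [-0.34916346  2.08796808 -2.07850513] [ 0.02664486 -0.81083235 -0.92585761]
```

View pics/topz13.png

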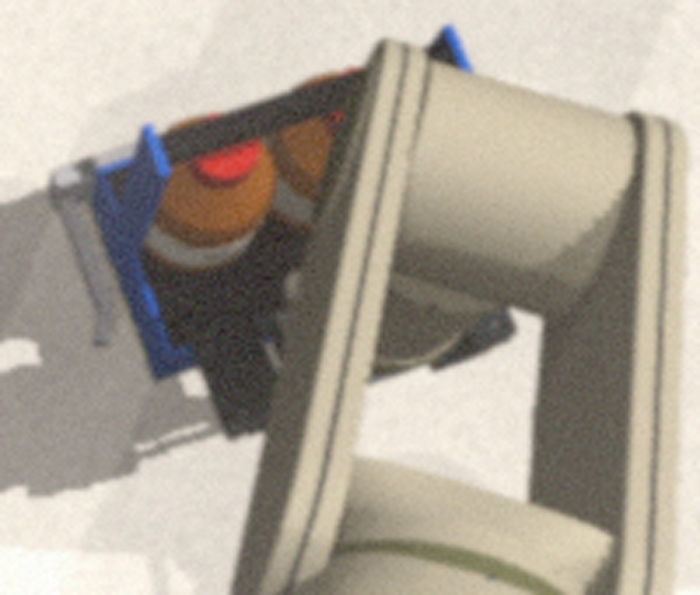

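View pics/sidez13.png

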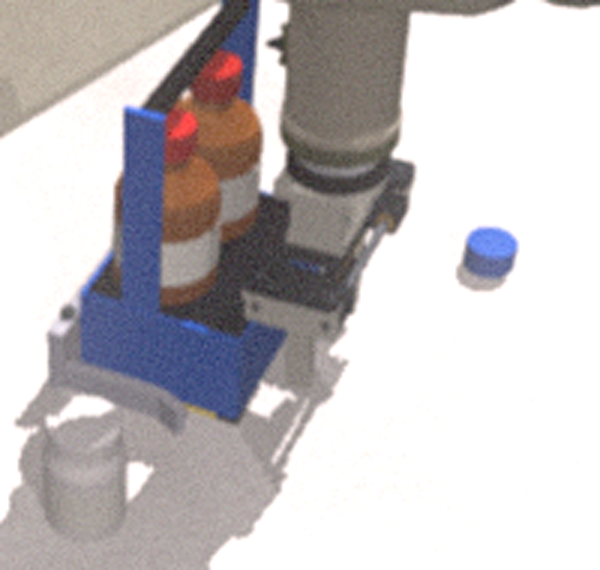

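```bash
python3 post.py "153,151 454,50"
python3 - <<'E'
from h import *
from plant import robot
st=robot.read_state();R=Rot.from_rotvec(st["orientation"]).as_matrix();print(R)
a=cv2.imread("pics/side13.png")[140:215,265:360];a=cv2.convertScaleAbs(a,alpha=1.3)
cv2.imwrite("pics/sz13.png",cv2.resize(a,None,fx=8,fy=7.9,interpolation=cv2.INTER_CUBIC))
E
```

```text
len 0.1725 rel [-0.0039  0.0031  0.0028]
[[-0.95737332 -0.04330483  0.28558888]
 [-0.28579283 -0.00153786 -0.95829019]
 [ 0.04193779 -0.99906072 -0.01090391]]
```

View pics/sz13.png

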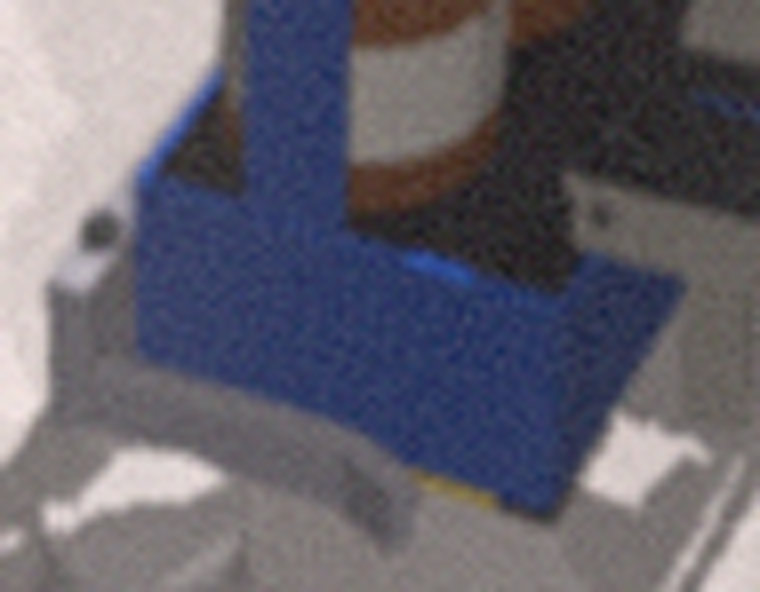

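Run:
```python
from h import *
from plant import robot
np.set_printoptions(precision=4,suppress=True)
S=robot.camera_params("side");B=np.array([.641,-.121]);c,s=np.cos(.291),np.sin(.291)
def g(n,p,z):
    q=[(p[0]+.5)/8-.5+265,(p[1]+.5)/7.9-.5+140]; w=ray(S,q,z)[:2]-B; print(n,w@[c,s],w@[-s,c])
g("yellow end",(500,500),0)
g("crate RL bottom",(555,510),.004)
g("crate RL top",(562,297),.085)
g("crate FL top",(138,178),.085)
g("crate FL bottom",(138,355),.01)
g("stop inner top corner L",(130,245),.06)
g("stop outer top corner L",(52,285),.06)
# home predictions in zoomed px
f=210/np.tan(np.radians(S["fov_y"])/2)
for n,(x,y,z) in dict(RLtop=(-.0675,.09,.085),FLtop=(.0675,.09,.085),RLbot=(-.0675,.09,.004),stopOutTop=(.0815,.115,.06),stopInTop=(.0675,.115,.06),rectRL=(-.0675,.09,0)).items():
    P=np.array([B[0]+c*x-s*y,B[1]+s*x+c*y,z]);k=np.array(S["R"])@P+S["t"];u=f*k[0]/k[2]+S["cx"];v=f*k[1]/k[2]+S["cy"]
    print(n,round((u-265+.5)*8-.5),round((v-140+.5)*7.9-.5))
```

```text
yellow end -0.054697271825746206 0.08560712951290118
crate RL bottom -0.07205419668271909 0.08639858153404038
crate RL top -0.0682002012657624 0.0845132768751338
crate FL top 0.06026041301440055 0.08896273102741394
crate FL bottom 0.06348057765755662 0.08416670910628274
stop inner top corner L 0.062224453952894124 0.0908101605042334
stop outer top corner L 0.07470554246809244 0.1161129757332319
RLtop 552 308
FLtop 114 173
RLbot 536 513
stopOutTop 33 276
stopInTop 76 290
rectRL 535 523
```

```bash
python3 - <<'E'
from h import *
from plant import robot
import numpy as np
T=robot.camera_params("top");B=np.array([.641,-.121]);c,s=np.cos(.291),np.sin(.291)
def g(n,p,z):
    w=ray(T,unz(p,3.8,(285,130)),z)[:2]-B; print(n,(w@[c,s]).round(4),(w@[-s,c]).round(4))
g("stop top rear L .0815,.115",(58,148),.06);g("rear R",(403,34),.06)
g("stop top front L .0675",(65,170),.06);g("front R",(408,52),.06)
for p in [(100,182),(348,100),(425,278),(168,367)]: g("rect",p,0)
E
python3 - <<'E'
import cv2
a=cv2.imread("pics/top0.png")[138:180,295:400];a=cv2.convertScaleAbs(a,alpha=1.6,beta=10)
cv2.imwrite("pics/st.png",cv2.resize(a,None,fx=7.5,fy=7.5,interpolation=cv2.INTER_CUBIC))
a=cv2.imread("pics/top13.png")[140:240,295:350];a=cv2.convertScaleAbs(a,alpha=1.8,beta=10)
cv2.imwrite("pics/st13.png",cv2.resize(a,None,fx=6,fy=6,interpolation=cv2.INTER_CUBIC))
E
```

```text
stop top rear L .0815,.115 0.078 0.1139
rear R 0.0776 -0.1153
stop top front L .0675 0.0632 0.1146
front R 0.0655 -0.1138
rect 0.0645 0.087
rect 0.0639 -0.0869
rect -0.0646 -0.089
rect -0.0651 0.0877
```

View pics/st.png

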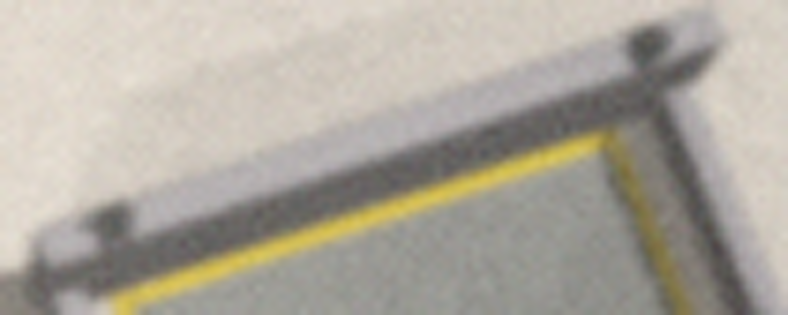

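View pics/st13.png

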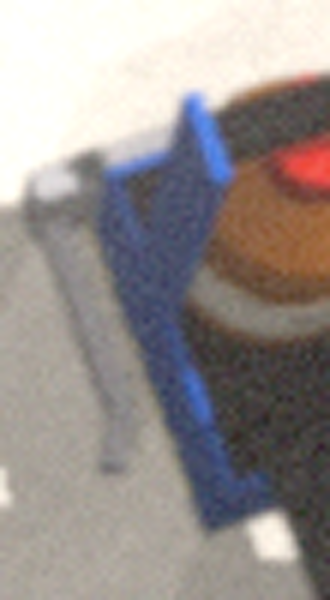

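Run:
```python
from h import *
from plant import robot
T=robot.camera_params("top");B=np.array([.641,-.121]);c,s=np.cos(.291),np.sin(.291)
def g(n,p,z):
    w=ray(T,unz(p,6,(295,140)),z)[:2]-B; print(n,(w@[c,s]).round(4),(w@[-s,c]).round(4))
g("stop rear",(110,150),.06);g("stop rear",(160,130),.06)
g("tub front",(105,178),.085);g("tub front",(155,160),.085)
g("tub rearL",(210,525),.085)
```

```text
stop rear 0.0772 0.0817
stop rear 0.0785 0.0603
tub front 0.0601 0.0918
tub front 0.0606 0.0713
tub rearL -0.0785 0.1007
```

Independent estimates put the crate about 3–4 mm short of the stop. That is inside the tolerance but not fully home, and the forward tool tilt (0.043 rad) is the cause, because it makes the top of the tub lean onto the stop first. There is time left, so I'll try to remove the tilt by lightly pressing and dragging the fingertips on the free bench behind the crate.

>>> carry_out(increments=[{"linear": [0.01, 0, 0], "yaw": 0}, {"linear": [0.02, 0.003, 0], "yaw": 0}, {"linear": [0.025, 0.007, 0], "yaw": 0}, {"linear": [0.025, 0.01, 0], "yaw": 0}, {"linear": [0.025, 0.012, 0], "yaw": 0}])

```text
t: 14.15
tool_pos: [0.5203, -0.1681, 0.0087]
orientation: [-0.35, 2.089, -2.08]
force: [-12.9, 5.7, 25.9]
opening: 0.0927
```

>>> carry_out(increments=[{"linear": [0.0, 0.002, 0], "yaw": 0}, {"linear": [0.002, 0.002, 0], "yaw": 0}, {"linear": [0.006, 0.002, 0], "yaw": 0}, {"linear": [0.01, 0.002, 0], "yaw": 0}])

```text
t: 14.65
tool_pos: [0.5134, -0.1713, 0.0088]
orientation: [-0.346, 2.085, -2.079]
force: [3.3, 0.8, 5.5]
opening: 0.0932
```

```bash
cat > st.py <<'E'
from h import *
from plant import robot
np.set_printoptions(precision=4,suppress=True)
st=robot.read_state();R=Rot.from_rotvec(st["orientation"]).as_matrix();d=st["tool_pos"][:2]-[.641,-.121];c,s=np.cos(.291),np.sin(.291)
print(st["t"],"y axis",R[:,1],"heading",np.arctan2(-R[1,0],-R[0,0]),"bay",d@[c,s],d@[-s,c],"z",st["tool_pos"][2],"F",st["force"],"M",st["wrist_torque"])
E
python3 st.py
```

```text
14.65 y axis [-0.0392 -0.0031 -0.9992] heading 0.2903618934410384 bay -0.13669072177210967 -0.011543981489531467 z 0.008819373008781974 F [3.2714 0.7965 5.5399] M [ 0.0452 -0.7589  0.186 ]
```

The backward drag reduces the tilt (0.043 → 0.039). I'll repeat it, pressing a little more.

>>> carry_out(increments=[{"linear": [0.003, 0.004, 0], "yaw": 0}, {"linear": [0.006, 0.005, 0], "yaw": 0}, {"linear": [0.01, 0.005, 0], "yaw": 0}])

```text
t: 15.02
tool_pos: [0.5095, -0.1745, 0.0084]
orientation: [-0.335, 2.075, -2.078]
force: [8.9, 5.7, 13.8]
opening: 0.093
```

>>> carry_out(increments=[{"linear": [0.003, 0.004, 0], "yaw": 0}, {"linear": [0.006, 0.005, 0], "yaw": 0}, {"linear": [0.01, 0.005, 0], "yaw": 0}])

```text
t: 15.4
tool_pos: [0.5063, -0.1772, 0.0083]
orientation: [-0.322, 2.067, -2.076]
force: [10.1, 7.4, 16.7]
opening: 0.0931
```

```bash
python3 st.py
```

```text
15.4 y axis [-0.0156 -0.0064 -0.9999] heading 0.29191481845881256 bay -0.14511826344568446 -0.015216519114392852 z 0.008291046898037497 F [10.1107  7.4458 16.7059] M [ 1.7609 -1.7826 -0.3896]
```

>>> carry_out(increments=[{"linear": [0.003, 0.004, 0], "yaw": 0}, {"linear": [0.006, 0.005, 0], "yaw": 0}, {"linear": [0.01, 0.005, 0], "yaw": 0}])

```text
t: 15.78
tool_pos: [0.5036, -0.1796, 0.0084]
orientation: [-0.306, 2.06, -2.073]
force: [11.8, 9.4, 19.2]
opening: 0.0928
```

>>> carry_out(increments=[{"linear": [0.003, 0.004, 0], "yaw": 0}, {"linear": [0.006, 0.005, 0], "yaw": 0}, {"linear": [0.01, 0.005, 0], "yaw": 0}])

```text
t: 16.15
tool_pos: [0.501, -0.1819, 0.0086]
orientation: [-0.291, 2.054, -2.07]
force: [12.5, 9.9, 20.4]
opening: 0.093
```

```bash
python3 st.py
```

```text
16.15 y axis [ 0.0107 -0.0063 -0.9999] heading 0.2899740397375907 bay -0.15156029103326019 -0.018222223409246147 z 0.008566617839143698 F [12.5244  9.862  20.4419] M [ 2.7523 -2.0365 -0.7177]
```

The tip now leans slightly forward (+0.011), which gives low contact. One more drag, then lift.

>>> carry_out(increments=[{"linear": [0.003, 0.004, 0], "yaw": 0}, {"linear": [0.006, 0.005, 0], "yaw": 0}])

```text
t: 16.4
tool_pos: [0.5008, -0.1823, 0.0085]
orientation: [-0.279, 2.051, -2.065]
force: [8.1, 20.1, 33.1]
opening: 0.0931
```

>>> carry_out(increments=[{"linear": [0.0, -0.004, 0], "yaw": 0}, {"linear": [0, -0.01, -0.003], "yaw": 0}, {"linear": [0, -0.016, -0.007], "yaw": 0}, {"linear": [0, -0.018, -0.007], "yaw": 0}])

```text
t: 16.9
tool_pos: [0.4981, -0.1753, 0.0264]
orientation: [-0.28, 2.051, -2.065]
force: [-1.0, -1.1, -0.2]
opening: 0.0931
```

```bash
python3 st.py; python3 look.py 14
```

```text
16.9 y axis [ 0.0198 -0.004  -0.9998] heading 0.28925695872180057 bay -0.15248942557342687 -0.010965176932564664 z 0.02638151355623935 F [-0.968  -1.0904 -0.1912] M [ 0.0328 -0.0391 -0.0136]
16.9 [ 0.49806764 -0.17525496  0.02638151] [-0.27984752  2.05098791 -2.06508297] [-0.96799647 -1.09036496 -0.19115286]
```

View pics/topz14.png

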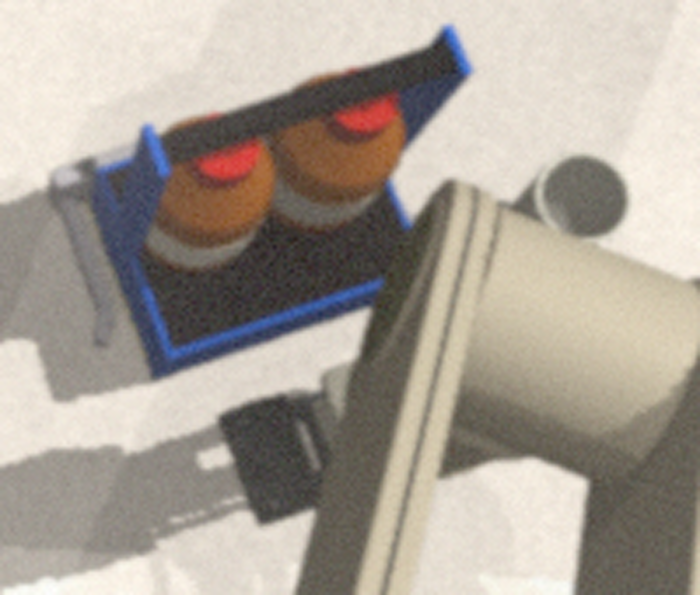

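View pics/side14.png

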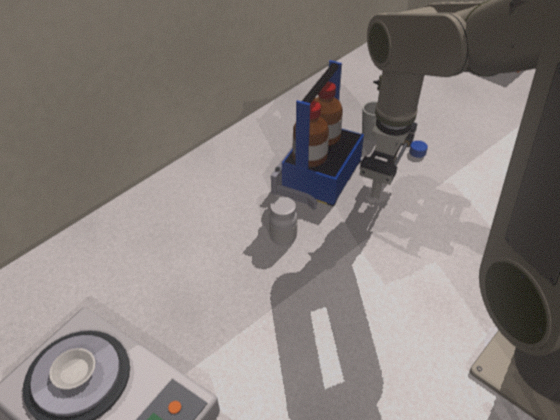

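Tool tilt is now +0.02 with the tip leading, and the top view shows the crate square in the bay. I'll re-approach for a low, gentle seating push.

>>> carry_out(increments=[{"linear": [-0.015, 0.001, 0], "yaw": 0}, {"linear": [-0.03, 0.002, 0], "yaw": 0}, {"linear": [-0.045, 0.003, 0], "yaw": 0}, {"linear": [-0.058, 0.004, 0], "yaw": 0}, {"linear": [-0.064, 0.004, 0], "yaw": 0}])

```text
t: 17.62
tool_pos: [0.5606, -0.1569, 0.0233]
orientation: [-0.28, 2.051, -2.065]
force: [-0.1, 0.1, 0.3]
opening: 0.0929
```

>>> carry_out(increments=[{"linear": [-0.002, 0, 0], "yaw": 0}, {"linear": [-0.004, 0, 0], "yaw": 0}, {"linear": [-0.006, 0, 0], "yaw": 0}, {"linear": [-0.008, 0, 0], "yaw": 0}, {"linear": [-0.009, 0, 0], "yaw": 0}])

```text
t: 18.25
tool_pos: [0.5667, -0.1549, 0.0228]
orientation: [-0.286, 2.053, -2.067]
force: [-11.7, -4.4, 5.2]
opening: 0.0934
```

```bash
python3 st.py
```

```text
18.25 y axis [ 0.0148 -0.0045 -0.9999] heading 0.28977899161912524 bay -0.08092804526531408 -0.011140914038327785 z 0.022803407406860453 F [-11.6642  -4.3918   5.1854] M [-0.6714  2.2308  0.2051]
```

>>> carry_out(increments=[{"linear": [-0.001, 0, 0], "yaw": 0}, {"linear": [-0.002, 0, 0], "yaw": 0}, {"linear": [-0.003, 0, 0], "yaw": 0}, {"linear": [-0.004, 0, 0], "yaw": 0}])

```text
t: 18.75
tool_pos: [0.568, -0.1543, 0.0222]
orientation: [-0.292, 2.056, -2.069]
force: [-11.4, -4.8, 4.3]
opening: 0.0926
```

```bash
python3 st.py
```

```text
18.75 y axis [ 0.0096 -0.0048 -0.9999] heading 0.2896448714644745 bay -0.07952317526145825 -0.01099494050406139 z 0.022209142101169435 F [-11.4403  -4.7733   4.2572] M [-0.5347  2.0727  0.1208]
```

Constant 12 N with 1.4 mm of motion means the crate is sliding, with low contact. Continue until the force rises.

>>> carry_out(increments=[{"linear": [-0.0015, 0, 0], "yaw": 0}, {"linear": [-0.003, 0, 0], "yaw": 0}, {"linear": [-0.004, 0, 0], "yaw": 0}])

```text
t: 19.12
tool_pos: [0.5686, -0.154, 0.0214]
orientation: [-0.299, 2.059, -2.071]
force: [-17.6, -5.4, 6.9]
opening: 0.093
```

```bash
python3 st.py
```

```text
19.125 y axis [ 0.0029 -0.0054 -1.    ] heading 0.28953573091137297 bay -0.07881627492251729 -0.01083266670767889 z 0.021385249352460226 F [-17.6288  -5.4195   6.8682] M [-0.8151  2.8487  0.1456]
```

>>> carry_out(increments=[{"linear": [-0.0015, 0, 0], "yaw": 0}, {"linear": [-0.003, 0, 0], "yaw": 0}, {"linear": [-0.004, 0, 0], "yaw": 0}])

```text
t: 19.5
tool_pos: [0.5682, -0.154, 0.0205]
orientation: [-0.309, 2.063, -2.074]
force: [-25.5, -7.8, 13.1]
opening: 0.0926
```

```bash
python3 st.py
```

```text
19.5 y axis [-0.0057 -0.0062 -1.    ] heading 0.289585640679061 bay -0.07919713671931013 -0.010708007344156951 z 0.020483531991109354 F [-25.5334  -7.8071  13.0787] M [-0.6992  2.9176  0.5653]
```

The force rose to 27 N with no further motion, so the base is home against the stop. I'll release, back away and check.

>>> carry_out(increments=[{"linear": [0.003, 0, 0], "yaw": 0}, {"linear": [0.007, -0.001, 0], "yaw": 0}, {"linear": [0.02, -0.002, 0], "yaw": 0}, {"linear": [0.04, -0.003, 0], "yaw": 0}, {"linear": [0.06, -0.003, 0], "yaw": 0}])

```text
t: 20.12
tool_pos: [0.51, -0.1713, 0.0242]
orientation: [-0.308, 2.062, -2.074]
force: [0.1, -0.4, -0.0]
opening: 0.0929
```

>>> carry_out(increments=[{"linear": [0.015, -0.01, 0], "yaw": 0}, {"linear": [0.03, -0.03, 0], "yaw": 0}, {"linear": [0.04, -0.05, 0], "yaw": 0}, {"linear": [0.04, -0.06, 0], "yaw": 0}, {"linear": [0.04, -0.06, 0], "yaw": 0}])

```text
t: 20.75
tool_pos: [0.4728, -0.1827, 0.0853]
orientation: [-0.306, 2.06, -2.075]
force: [-0.6, -0.3, -0.1]
opening: 0.0929
```

```bash
python3 st.py; python3 look.py 15
```

```text
20.75 y axis [-0.0029 -0.0073 -1.    ] heading 0.2897315414086824 bay -0.17884270354088205 -0.010798062256358893 z 0.08534629183595577 F [-0.583  -0.2834 -0.1451] M [0.0133 0.029  0.008 ]
20.75 [ 0.47277438 -0.1826559   0.08534629] [-0.30571465  2.06042594 -2.0745779 ] [-0.58298051 -0.28340702 -0.14509879]
```

View pics/topz15.png

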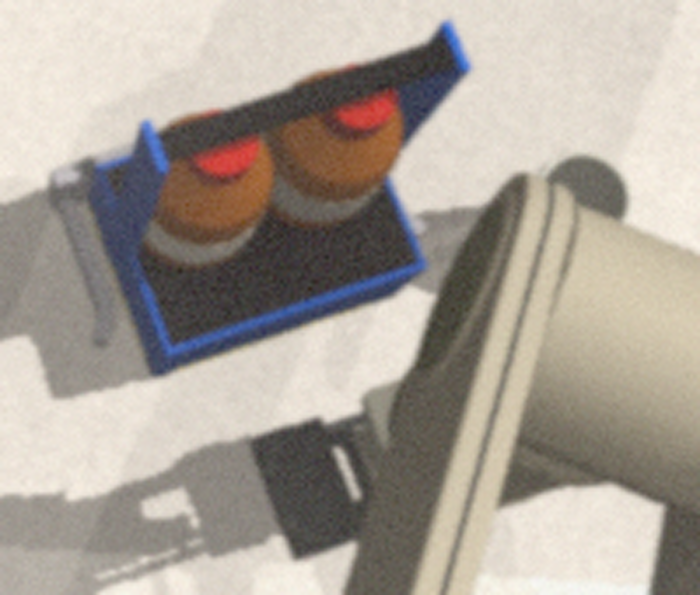

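View pics/sidez15.png

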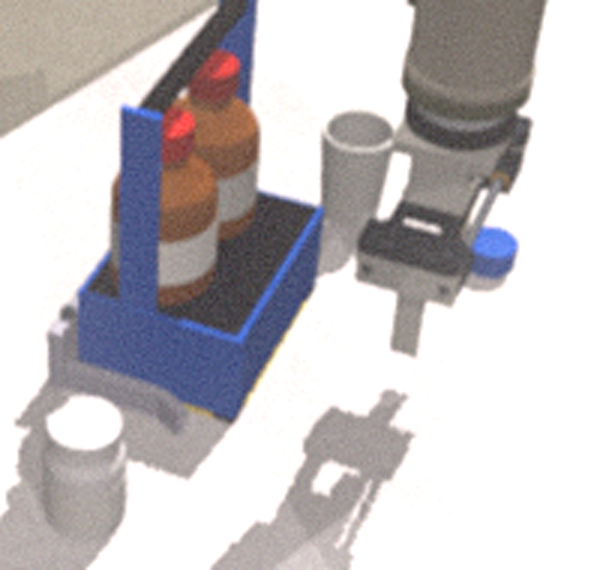

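```bash
python3 post.py "152,148 454,47"; python3 mark.py 15 | tail -1
python3 - <<'E'
import cv2
for n in (0,15):
    a=cv2.imread(f"pics/side{n}.png")[195:235,265:320]
# jar displacement check by image difference
import numpy as np
a=cv2.imread("pics/side0.png").astype(int);b=cv2.imread("pics/side15.png").astype(int)
print("jar diff",np.abs(a-b)[198:240,268:298].mean(),"cap top-view"," ")
E
```

```text
len 0.1731 rel [-0.0022  0.0027  0.0019]
15 caps: [ 0.629  -0.1242] th 0.286 len 0.08267701098559695 bay rel [-0.0124  0.0003 -0.0051]
jar diff 9.445238095238095 cap top-view
```

The crate is at about (-0.002…+0.001, 0.001…0.003), rel angle ≈ 0, upright and released, and the other objects are where they stood. Handing in.

```bash
python3 -c "
from plant import robot
print(robot.close_job())"
```

```text
the job is handed in; nothing more can be done
None
```

I pushed the carrier into its bay from behind on the tub's rear face, steering with the two open fingers. I then seated it with a low push until the force rose to about 27 N with no further motion, backed the arm clear and handed the job in. The close call gave no verdict.

- **Crate pose in the bay:**

| Source | x (mm) | y (mm) | Angle (rad) |
|---|---|---|---|
| End posts | -2.2 | +2.7 | +0.002 |
| Bottle caps, with the roughly 13 mm offset seen in the first picture removed from x | +0.6 | +0.3 | -0.005 |

- **Other checks:** The crate stands upright, and the robot touches nothing (residual force under 1 N). The jar, cap and beaker look unmoved in the last pictures, but I did not measure their positions. My only numerical check, on the jar, was a loose picture difference.
- **What went wrong on the way:** Load tilted the tool forward, to 0.028 rad when I first noticed it, so the contact moved up the tub. The carrier leaned about 0.03 rad while being pushed, well under the 0.10 limit, and settled upright when released. A second push, with the tilt up to 0.043 rad, reached 29 N on the tool against the stop but left the carrier about 3 to 4 mm short. I then removed the tilt by pressing and dragging the fingertips on free bench, and repeated the last push with the fingertips leading.

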